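# Show the soap from under the dust cover

## Task

A customer wants to see the boxed soap that is kept under the white dust cover on the little wooden display stand. Lift the cover off by its handle, set it down right way up on the cork mat and let go of it; then lift the soap off the stand and hold it up level and steady over the stand, about 20 cm above the counter. Keep the soap level all the way, leave the other goods alone, and finish while still holding the soap in the air.

Things in the scene. Friction and masses are not known exactly. Their poses are not given: they have to be found in the camera images.
- stand: Wooden display stand, fixed. Dark board 118 x 128 x 10 mm (x, y, z); on it a pale step 96 x 106 mm, top 16 mm above the counter, that locates the cover; on that a grey pad 44 x 90 mm, top 28 mm above the counter, on which the soap lies. Origin: centre of the underside, at counter height; z up.
- cover_handle (a point): Loose white cover, a box open below, 110 x 120 mm, 56 mm high, walls 4 mm, 0.22 kg, over the soap on the stand's board (10 mm above the counter). On top a wooden bar handle 16 mm thick (x), 64 mm long (y), from 60 to 95 mm above the cover's lower rim; pinch it across x. This point: in the handle, 83 mm above the lower rim; axes of the cover, z up.
- soap_center (a point): Pink boxed soap, 56 x 78 x 26 mm (x, y, z), 0.12 kg, lying flat on the stand's pad, hidden under the cover at the start. This point: its centre. It overhangs the pad by 6 mm on its long sides; pinch it across its 56 mm (x) from above; fingertips have 12 mm from its underside down to the pale step.
- mat: Cork mat 130 x 130 x 3 mm, fixed flat on the counter to the right of the stand; the cover goes here. Origin: centre of the underside, at counter height. Close behind it stands a fixed wooden crate 200 mm high with goods on top, its nearest corner at about x = 0.50, y = -0.03; keep gripper and load in front of it (x below about 0.45) when passing to and from the mat.
- tin_center (a point): Round flowered tin, 74 mm across, 32 mm high; bystander. This point is its centre.
- green_box_center (a point): Small green box 50 x 50 x 22 mm; bystander. This point is its centre.
- vial_center (a point): Small green bottle lying on its side, 72 x 27 x 26 mm; bystander. This point is its centre.

How it is judged:
By the outcome, as a careful person would: the job done as asked, in the order asked, and still so for the second after the job is handed in, while the arm keeps its last pose, push and grip.
It also fails if it takes over 54 s, if anything falls off the work surface, if the arm or the gripper's body presses on something with over 40 N, if the wrist force passes 120 N, or if a joint passes its speed limit or range.

## Robot

A 7-joint arm with a two-finger parallel gripper is mounted at the origin on a cart in front of the work surface, level with it; the furniture and walls round the work are solid. World frame = base frame: x ahead of the robot, y to its left, z up, the work surface at z = 0. Lengths are in m, angles in rad, forces in N, time in s.
With the tool pointing down it reaches from about 0.35 to 0.9 m from the base axis. Payload 8.1 kg.
Tool frame: the origin (TCP) lies on the centre line of the jaws, within the pads' length; the fingertips stand 14 mm ahead of it and the grasp point (between the pads) lies 5 mm behind it; z points along the fingers, y is the direction in which the jaws open and shut (so a half turn about z gives the same grasp; the last joint's range is limited). The gripper opens to 92 mm and grips with 3 to 60 N. Pads are 19 mm wide; open, the fingers measure 130 mm over their backs; the gripper's body (75 mm by 190 mm) begins 47 mm behind the grasp point.
Start: joints at [-1.389, 0.434, 0.025, 1.573, -0.012, 1.134, -0.075], TCP at [0.176, 0.6, 0.201] pointing down, gripper open.
Joint ranges: [-2.62, 2.62], [-0.44, 2.09], [-1.27, 1.32], [0.08, 2.57], [-1.32, 4.46], [0.12, 2], [-2.74, 2.74]. Speed limits (rad/s): [2.22, 2.22, 3.01, 3.01, 3.14, 3.14, 3.14].

## Interface

Orientations are given as a rotation vector (axis times angle).
In Python, from cell import arm, optics gives the robot as it stands.
- The arm moves only by the shell command python3 -m creep 'ROWS' [FORCE]. ROWS is JSON, a list of rows, each an object with "translation": the shift along the tool's x, y, z in m, a list of three; "rot": the turn, a rotation vector about the tool's x, y, z in degrees, a list of three; "jaw": the finger opening in m, from 0 to 0.0918. In form: [{"translation": [x, y, z], "rot": [wx, wy, wz], "jaw": jaw}, ...]. A call has 1 to 12 rows; each row shifts and turns the commanded pose from where the row before left it, along the tool's axes as they then stand; what a row does not reach is not made up. A row lasts 1/12 s, in which the tool goes at most 41.7 mm and 7.16 degrees, less where a joint would pass 70% of its speed; a pose out of reach is approached as far as the arm can. A call is refused whole if a number of a shift passes 0.0417 or a number of a turn 7.16, either way. A call with a gripper value outside its range is refused whole. The fingers move at their own pace and stop on an object; FORCE is the grip in N (left out, the last holds). Time passes only in rows, so rows that do not move let the fingers close. It gives the time, the measured TCP pose, the force and the opening at its end, in the units of the state.
- arm.observe(): the state, without advancing time (a new reading comes with each control period).
- optics.get_image(name): name is "side" or "top"; returns the picture (420x560x3 uint8, red, green, blue); there is no depth.
- optics.camera_info(name): a dict with "fx", "fy", "cx", "cy" (pixels), "k1" (the pictures are not rectified: a ray, as slopes to the right and down, at radius r is drawn at 1 + k1 r^2 times it, then the intrinsics apply), "R" (3x3) and "t" (3): a world point X has camera coordinates R X + t. Camera axes: x right, y down, z forward; pixel columns grow to the right and rows downward; lengths in m; the calibration is good to about 2 mm. A picture is of the moment at which its call begins. camera_info takes no time and is no camera call.
- arm.sign_off(): hands the job in, once; it reports no verdict.
Trained networks look in the newest picture that a camera, given by its name, has taken for a name from the list of things; names that differ only in an ending like _2 or _b are one class to them, and where a whole thing is asked for, a point or a joint stands for the part that bears it (a point fixed in the world has none). Each returns a list of dicts, best first, with "score" (0 to 1); they miss things now and then, are a little off and sometimes report something else, mostly with a low value. They report only what shows in the picture. A call takes as long as a camera call.
- optics.boxes_of(camera, thing): "location" ([column, row] in pixels, amid what is visible of it).
- optics.pinpoint(camera, thing): "location" ([column, row] in pixels: a listed point, or the origin of a listed thing).
The state is a dict: "clock": time; "joints": joint angles; "dq": joint speeds; "joint_efforts": joint torques, N m; "position": TCP position; "ee_rot": TCP orientation; "force": force on the tool from outside, world axes, zero at the start; "ft_torque": the same for the moment, N m; "width": opening from 0.0 (shut) to 1.0 (fully open).
Only numpy, scipy, OpenCV 4.12 (cv2) and the standard library are available. Lean on these libraries where they do the work, as an engineer would, in place of code of your own. Each camera call takes 0.05 s, during which the arm holds its last target.

## Working session

There is one attempt and no reset: what is moved stays moved. The work goes in short steps, Python scripts to look and compute and a shell command to move; the robot and the scene stay as the last step left them, time stands still between calls to the robot, and variables do not carry over. Pictures are saved under pics/ and viewed, and the job is handed in when it is done.

```bash
mkdir -p pics; ls; cat > h.py <<'E'
import numpy as np, cv2
from cell import arm, optics
def ray(cam,px):
    c=optics.camera_info(cam);R=np.array(c['R']);t=np.array(c['t'])
    d=np.array([(px[0]-c['cx'])/c['fx'],(px[1]-c['cy'])/c['fy']]);u=d.copy()
    for _ in range(30): u=d/(1+c['k1']*(u@u))
    v=R.T@np.array([u[0],u[1],1]);return -R.T@t, v/np.linalg.norm(v)
def atz(cam,px,z):
    o,v=ray(cam,px);return o+v*(z-o[2])/v[2]
def tri(p1,p2,c1='side',c2='top'):
    o1,v1=ray(c1,p1);o2,v2=ray(c2,p2)
    s=np.linalg.lstsq(np.c_[v1,-v2],o2-o1,rcond=None)[0]
    a=o1+s[0]*v1;b=o2+s[1]*v2;return (a+b)/2,np.linalg.norm(a-b)
def proj(cam,X):
    c=optics.camera_info(cam);x=np.array(c['R'])@X+np.array(c['t']);u=x[:2]/x[2];u=u*(1+c['k1']*(u@u))
    return u*[c['fx'],c['fy']]+[c['cx'],c['cy']]
def snap(cam,n):
    im=optics.get_image(cam);cv2.imwrite(f'pics/{n}.png',im[:,:,::-1]);return im
E
python3 - <<'E'
from h import *
np.set_printoptions(precision=4,suppress=True)
print(arm.observe())
for c in ['side','top']:
    snap(c,c+'0'); 
    for n in ['stand','cover_handle','mat','tin_center','green_box_center','vial_center']:
        r=optics.pinpoint(c,n)[:2]
        print(c,n,[(np.round(q['location'],1),round(q['score'],2)) for q in r],[np.round(atz(c,q['location'],{'cover_handle':.093}.get(n,0)),4) for q in r])
E
```

```text
pics
{'clock': 0.0, 'joints': array([-1.3886,  0.4352,  0.025 ,  1.5741, -0.0116,  1.134 , -0.0751]), 'dq': array([-0.0007,  0.0001, -0.0001, -0.0002, -0.0003, -0.0001, -0.0008]), 'joint_efforts': array([  0.0005, -66.785 ,   0.9847, -31.4453,  -0.0606,   0.0431,
         0.0002]), 'position': array([0.1755, 0.5993, 0.2003]), 'ee_rot': array([-0.4459, -3.1098,  0.0025]), 'force': array([-0.6186, -1.5725,  0.7067]), 'ft_torque': array([-0.0439,  0.0164, -0.0468]), 'width': 1.0020735095987807}
side stand [(array([251. , 227.6]), 0.44)] [array([0.448 , 0.1895, 0.    ])]
side cover_handle [(array([254.6, 204.8]), 0.66)] [array([0.4618, 0.1789, 0.093 ])]
side mat [(array([290.2, 281.8]), 0.87)] [array([ 0.4319, -0.0471,  0.    ])]
side tin_center [] []
side green_box_center [(array([196.6, 191. ]), 0.76), (array([319.7, 343.6]), 0.69)] [array([0.3844, 0.4436, 0.    ]), array([ 0.3884, -0.2351,  0.    ])]
side vial_center [(array([321.6, 344.5]), 0.75)] [array([ 0.3907, -0.2394,  0.    ])]
top stand [(array([240.8, 230.9]), 0.46)] [array([0.4699, 0.1906, 0.    ])]
top cover_handle [(array([241.2, 229.9]), 0.55)] [array([0.4677, 0.181 , 0.093 ])]
top mat [(array([328.5, 245.2]), 0.82)] [array([ 0.4297, -0.0477,  0.    ])]
top tin_center [(array([234.8, 159.4]), 0.95)] [array([0.6681, 0.2077, 0.    ])]
top green_box_center [(array([152.2, 267.5]), 0.68)] [array([0.3709, 0.4335, 0.    ])]
top vial_center [(array([402.2, 262.4]), 0.68)] [array([ 0.3819, -0.2465,  0.    ])]
```

View pics/side0.png

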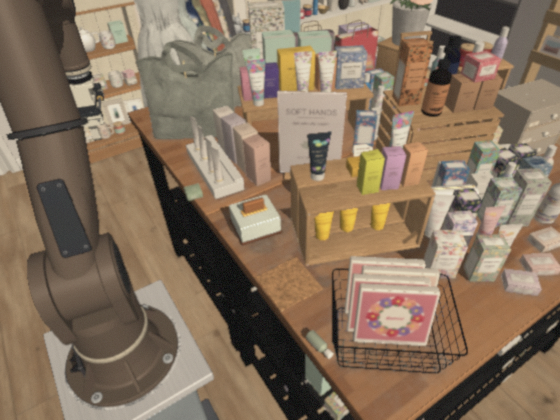

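View pics/top0.png

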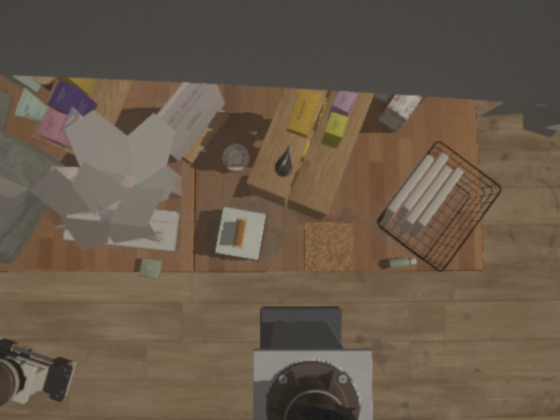

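```bash
python3 - <<'E'
from h import *
for c,(x0,x1,y0,y1) in {'side':(200,340,150,310),'top':(190,390,180,300)}.items():
    im=cv2.imread(f'pics/{c}0.png')[y0:y1,x0:x1]
    s=min(800/im.shape[1],600/im.shape[0]);cv2.imwrite(f'pics/{c}0z.png',cv2.resize(im,None,fx=int(s*4)/4,fy=int(s*4)/4,interpolation=cv2.INTER_CUBIC));print(int(s*4)/4)
E
```

```text
3.75
4.0
```

View pics/side0z.png

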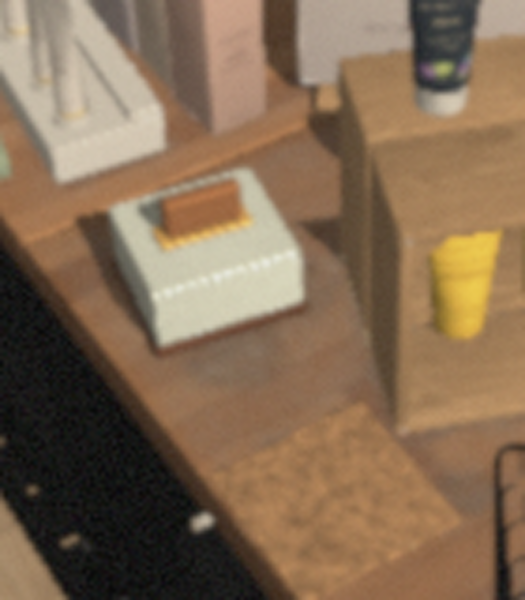

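View pics/top0z.png

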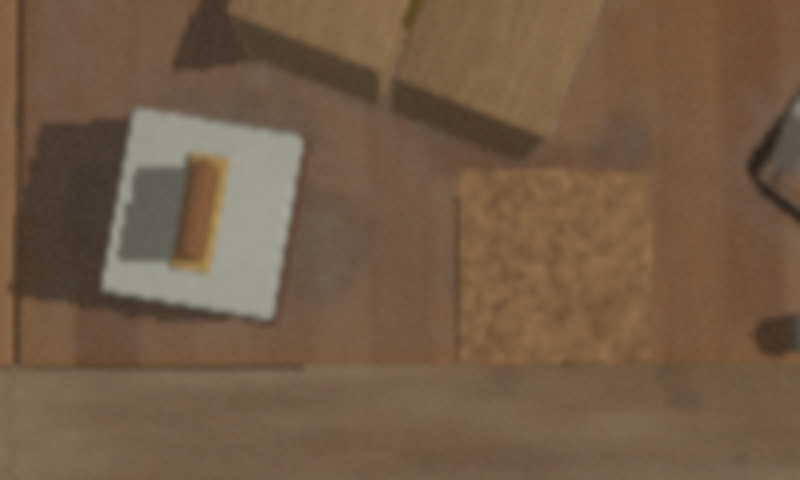

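```bash
python3 - <<'E'
from h import *
np.set_printoptions(precision=4,suppress=True)
print({k:v for k,v in optics.camera_info('top').items()}, )
tp=np.array([(135,107),(304,134),(273,321),(102,290)])/4+[190,180]
sp=np.array([(245,168),(301,252),(155,297),(112,210)])/3.75+[200,150]
for c,P in (('top',tp),('side',sp)):
    for z in (.066,.070):
        X=np.array([atz(c,p,z) for p in P]);print(c,z,X,X.mean(0))
        for i in range(4):
            d=X[(i+1)%4]-X[i];print(np.hypot(*d[:2]),np.degrees(np.arctan2(d[1],d[0])))
print('handle', tri((254.6,204.8),(241.2,229.9)))
# top handle end
for p in [(192,155),(225,155),(208,270),(172,267)]: print(atz('top',np.array(p)/4+[190,180],.072))
print('mat top corners',[atz('top',np.array(p)/4+[190,180],.003) for p in [(458,170),(652,170),(653,362),(458,362)]])
print('mat',np.mean([atz('top',np.array(p)/4+[190,180],.003) for p in [(458,170),(652,170),(653,362),(458,362)]],0))
print('mat side',[atz('side',np.array(p)/3.75+[200,150],.003) for p in [(212,472),(362,403),(460,522),(300,598)]])
from scipy.spatial.transform import Rotation as R
o=arm.observe();print(R.from_rotvec(o['ee_rot']).as_matrix())
E
```

```text
{'fx': 455.0764429690823, 'fy': 455.0764429690823, 'cx': 273.43818390054804, 'cy': 214.05713177305438, 'k1': -0.05841784812965254, 'R': array([[-0.0046, -0.9998, -0.0213],
       [-0.9962,  0.0064, -0.0868],
       [ 0.0869,  0.0208, -0.996 ]]), 't': array([0.1037, 0.5129, 1.1965])}
top 0.066 [[0.5296 0.229  0.066 ]
 [0.5113 0.1192 0.066 ]
 [0.3909 0.1395 0.066 ]
 [0.4112 0.2498 0.066 ]] [0.4607 0.1844 0.066 ]
0.11131457755743449 -99.47171620623884
0.12207322900757876 170.42575022769364
0.11216577303741404 79.58795739220544
0.12023689943875912 -9.974239174430046
top 0.07 [[0.5292 0.2285 0.07  ]
 [0.5109 0.1191 0.07  ]
 [0.391  0.1393 0.07  ]
 [0.4112 0.2492 0.07  ]] [0.4605 0.184  0.07  ]
0.11093481499259242 -99.47171620623888
0.12165676205811249 170.42575022769364
0.11178310652067493 79.58795739220542
0.11982669734015301 -9.974239174430016
side 0.066 [[0.5258 0.2274 0.066 ]
 [0.5094 0.1182 0.066 ]
 [0.3933 0.1386 0.066 ]
 [0.4124 0.2433 0.066 ]] [0.4602 0.1819 0.066 ]
0.11049852231035731 -98.58415794653634
0.11787002855188497 170.00771877124842
0.10638947600644023 79.6398182293402
0
[... 203 characters left out ...]
621
0.1172883037728181 170.00771877124836
0.10586441127891578 79.63981822934018
0.11397881766788122 -7.952070456063347
handle (array([0.466 , 0.1824, 0.0887]), np.float64(0.004408338310140465))
[0.4976 0.1912 0.072 ]
[0.4975 0.1699 0.072 ]
[0.4237 0.1808 0.072 ]
[0.4257 0.2039 0.072 ]
mat top corners [array([0.4916, 0.0169, 0.003 ]), array([ 0.4908, -0.1148,  0.003 ]), array([ 0.3612, -0.1131,  0.003 ]), array([0.3619, 0.0182, 0.003 ])]
mat [ 0.4264 -0.0482  0.003 ]
mat side [array([0.3668, 0.0182, 0.003 ]), array([0.4927, 0.0116, 0.003 ]), array([ 0.4871, -0.1162,  0.003 ]), array([ 0.3614, -0.1063,  0.003 ])]
[[-0.9597  0.281   0.0001]
 [ 0.281   0.9597  0.0001]
 [-0.      0.0001 -1.    ]]
```

```bash
python3 - <<'E'
from h import *
np.set_printoptions(precision=4,suppress=True)
print('pinkbox base',atz('side',(256.5,184.5),0),'tray near corner',atz('side',(216,198),0), atz('side',(243,187),0))
b=atz('side',(256.5,184.5),0)
for z in (.1,.15,.2,.25): print(z,proj('side',np.array([b[0],b[1],z])),proj('top',np.array([b[0],b[1],z])))
print('crate corner',atz('side',(307,263),0))
E
```

```text
pinkbox base [0.5673 0.3593 0.    ] tray near corner [0.422  0.3741 0.    ] [0.523  0.3736 0.    ]
0.1 [254.4899 160.2513] [171.0945 190.9808]
0.15 [253.4045 147.1628] [166.0775 188.1652]
0.2 [252.2596 133.3608] [160.5928 185.0865]
0.25 [251.0501 118.7848] [154.5723 181.706 ]
crate corner [ 0.5067 -0.0192  0.    ]
```

```bash
python3 -m creep '[{"translation":[0,0,0],"rot":[0,0,-6.5],"jaw":0.0918},{"translation":[-0.0156,-0.024,0],"rot":[0,0,0],"jaw":0.0918},{"translation":[-0.0156,-0.024,0],"rot":[0,0,0],"jaw":0.0918},{"translation":[-0.0156,-0.024,0],"rot":[0,0,0],"jaw":0.0918},{"translation":[-0.0156,-0.024,0],"rot":[0,0,0],"jaw":0.0918},{"translation":[-0.0156,-0.024,0],"rot":[0,0,0],"jaw":0.0918},{"translation":[-0.0156,-0.024,0],"rot":[0,0,0],"jaw":0.0918},{"translation":[-0.0156,-0.024,0],"rot":[0,0,0],"jaw":0.0918},{"translation":[-0.0156,-0.024,0],"rot":[0,0,0],"jaw":0.0918},{"translation":[-0.0156,-0.024,0],"rot":[0,0,0],"jaw":0.0918},{"translation":[-0.0156,-0.024,0],"rot":[0,0,0],"jaw":0.0918},{"translation":[-0.0156,-0.024,0],"rot":[0,0,0],"jaw":0.0918}]'
cat >> h.py <<'E'
from scipy.spatial.transform import Rotation as Ro
def go(p,zang=None):
    o=arm.observe();M=Ro.from_rotvec(o['ee_rot']).as_matrix()
    print('t',o['clock'],'pos',o['position'].round(4),'F',o['force'].round(2),'w',o['width'])
    print('yang',np.degrees(np.arctan2(M[1,1],M[0,1])),'zaxis',M[:,2].round(4))
    d=np.array(p)-o['position']
    print('tool shift',(M.T@d).round(4))
E
python3 -c "
from h import *
go((.461,.183,.2))"
```

```text
clock: 1.7
position: [0.3001, 0.3092, 0.2013]
ee_rot: [0.269, 3.13, 0.001]
force: [0.6, -0.4, -0.2]
width: 1.001
t 1.7 pos [0.3001 0.3092 0.2013] F [ 0.59 -0.44 -0.2 ] w 1.0010986580940966
yang 80.1777991205197 zaxis [ 3.e-04  6.e-04 -1.e+00]
tool shift [-0.1801 -0.0969  0.0013]
```

```bash
python3 -m creep '[{"translation":[-0.018,-0.0097,0],"rot":[0,0,0],"jaw":0.0918},{"translation":[-0.018,-0.0097,0],"rot":[0,0,0],"jaw":0.0918},{"translation":[-0.018,-0.0097,0],"rot":[0,0,0],"jaw":0.0918},{"translation":[-0.018,-0.0097,0],"rot":[0,0,0],"jaw":0.0918},{"translation":[-0.018,-0.0097,0],"rot":[0,0,0],"jaw":0.0918},{"translation":[-0.018,-0.0097,0],"rot":[0,0,0],"jaw":0.0918},{"translation":[-0.018,-0.0097,0],"rot":[0,0,0],"jaw":0.0918},{"translation":[-0.018,-0.0097,0],"rot":[0,0,0],"jaw":0.0918},{"translation":[-0.018,-0.0097,0],"rot":[0,0,0],"jaw":0.0918},{"translation":[-0.018,-0.0097,0],"rot":[0,0,0],"jaw":0.0918},{"translation":[0,0,0],"rot":[0,0,0],"jaw":0.0918},{"translation":[0,0,0],"rot":[0,0,0],"jaw":0.0918}]'
python3 - <<'E'
from h import *
go((.461,.183,.091))
for c in ('side','top'):
    im=snap(c,c+'1')
    print(c,proj(c,arm.observe()['position']),optics.pinpoint(c,'cover_handle')[:2])
im=cv2.imread('pics/side1.png')[100:300,150:350];cv2.imwrite('pics/side1z.png',cv2.resize(im,None,fx=3,fy=3))
E
```

```text
clock: 2.7
position: [0.4611, 0.1833, 0.2011]
ee_rot: [0.273, 3.129, -0.0]
force: [-0.6, 0.6, -0.6]
width: 1.0
t 2.7 pos [0.4611 0.1833 0.2011] F [-0.58  0.62 -0.61] w 0.9995968614492493
yang 80.04224362484129 zaxis [ 2.e-04 -1.e-04 -1.e+00]
tool shift [ 1.000e-04 -3.000e-04  1.101e-01]
side [250.41500733 173.93491019] [{'location': [251.9, 205.5], 'score': 0.57}]
top [235.15886384 230.91996693] []
```

View pics/side1z.png

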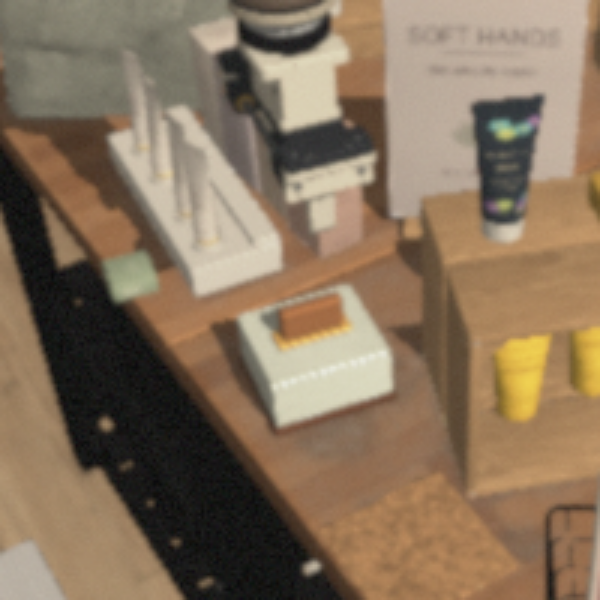

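View pics/top1.png

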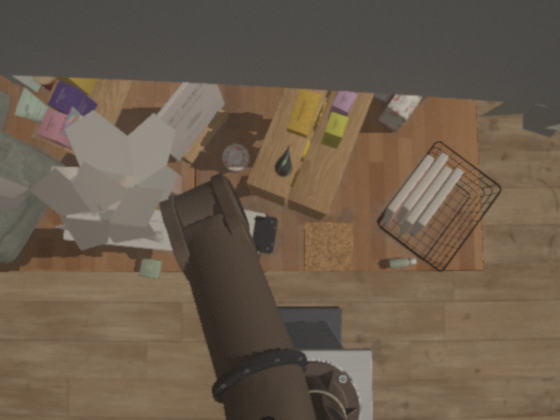

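```bash
python3 -m creep '[{"translation":[0,0,0.015],"rot":[0,0,0],"jaw":0.0918},{"translation":[0,0,0.015],"rot":[0,0,0],"jaw":0.0918},{"translation":[0,0,0.015],"rot":[0,0,0],"jaw":0.0918},{"translation":[0,0,0.015],"rot":[0,0,0],"jaw":0.0918},{"translation":[0,0,0.015],"rot":[0,0,0],"jaw":0.0918},{"translation":[0,0,0.01],"rot":[0,0,0],"jaw":0.0918},{"translation":[0,0,0.01],"rot":[0,0,0],"jaw":0.0918},{"translation":[0,0,0.005],"rot":[0,0,0],"jaw":0.0918},{"translation":[0,0,0.005],"rot":[0,0,0],"jaw":0.0918},{"translation":[0,0,0.005],"rot":[0,0,0],"jaw":0.0918},{"translation":[0,0,0],"rot":[0,0,0],"jaw":0.0918},{"translation":[0,0,0],"rot":[0,0,0],"jaw":0.0918}]'
python3 - <<'E'
from h import *
go((.461,.183,.091))
im=snap('side','side2')
im=cv2.imread('pics/side2.png')[130:280,180:380];cv2.imwrite('pics/side2z.png',cv2.resize(im,None,fx=4,fy=4,interpolation=cv2.INTER_CUBIC))
E
```

```text
clock: 3.9
position: [0.4606, 0.1842, 0.0912]
ee_rot: [0.269, 3.13, 0.0]
force: [-0.4, 0.3, -0.8]
width: 1.002
t 3.9 pos [0.4606 0.1842 0.0912] F [-0.42  0.27 -0.79] w 1.0018670188474237
yang 80.17551581854995 zaxis [ 1.e-04  0.e+00 -1.e+00]
tool shift [-0.0006 -0.0011  0.0002]
```

View pics/side2z.png

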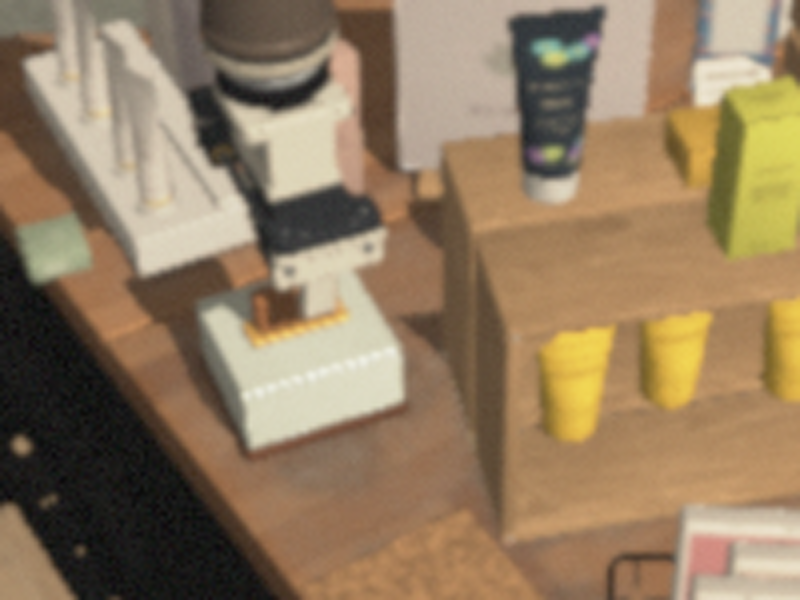

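```bash
python3 -m creep '[{"translation":[0,0,0],"rot":[0,0,0],"jaw":0.01},{"translation":[0,0,0],"rot":[0,0,0],"jaw":0.01},{"translation":[0,0,0],"rot":[0,0,0],"jaw":0.01},{"translation":[0,0,0],"rot":[0,0,0],"jaw":0.01},{"translation":[0,0,0],"rot":[0,0,0],"jaw":0.01},{"translation":[0,0,0],"rot":[0,0,0],"jaw":0.01},{"translation":[0,0,0],"rot":[0,0,0],"jaw":0.01},{"translation":[0,0,0],"rot":[0,0,0],"jaw":0.01},{"translation":[0,0,0],"rot":[0,0,0],"jaw":0.01},{"translation":[0,0,0],"rot":[0,0,0],"jaw":0.01},{"translation":[0,0,0],"rot":[0,0,0],"jaw":0.01},{"translation":[0,0,0],"rot":[0,0,0],"jaw":0.01}]' 30
python3 - <<'E'
from h import *
go((.461,.183,.191))
E
```

```text
clock: 4.95
position: [0.4605, 0.1841, 0.0911]
ee_rot: [0.269, 3.13, 0.0]
force: [0.5, 0.2, -0.7]
width: 0.177
t 4.95 pos [0.4605 0.1841 0.0911] F [ 0.47  0.19 -0.74] w 0.17717398748217283
yang 80.17507324947398 zaxis [ 0.  0. -1.]
tool shift [-0.0007 -0.001  -0.0999]
```

```bash
python3 -m creep '[{"translation":[0,0,-0.002],"rot":[0,0,0],"jaw":0.01},{"translation":[0,0,-0.004],"rot":[0,0,0],"jaw":0.01},{"translation":[0,0,-0.006],"rot":[0,0,0],"jaw":0.01},{"translation":[0,0,-0.008],"rot":[0,0,0],"jaw":0.01},{"translation":[0,0,-0.01],"rot":[0,0,0],"jaw":0.01},{"translation":[0,0,-0.01],"rot":[0,0,0],"jaw":0.01},{"translation":[0,0,-0.01],"rot":[0,0,0],"jaw":0.01},{"translation":[0,0,-0.01],"rot":[0,0,0],"jaw":0.01},{"translation":[0,0,-0.01],"rot":[0,0,0],"jaw":0.01},{"translation":[0,0,-0.01],"rot":[0,0,0],"jaw":0.01},{"translation":[0,0,-0.01],"rot":[0,0,0],"jaw":0.01},{"translation":[0,0,0],"rot":[0,0,0],"jaw":0.01}]'
python3 - <<'E'
from h import *
go((.415,.183,.181))
im=snap('side','side3')
im=cv2.imread('pics/side3.png')[130:280,180:380];cv2.imwrite('pics/side3z.png',cv2.resize(im,None,fx=4,fy=4,interpolation=cv2.INTER_CUBIC))
print(optics.pinpoint('side','soap_center')[:2])
E
```

```text
clock: 5.95
position: [0.4616, 0.1846, 0.1833]
ee_rot: [0.269, 3.128, 0.003]
force: [0.1, 0.2, 0.3]
width: 0.106
t 5.95 pos [0.4616 0.1846 0.1833] F [0.13 0.25 0.31] w 0.10601832927599122
yang 80.17330003118437 zaxis [ 0.0027  0.0017 -1.    ]
tool shift [ 0.0456 -0.0096  0.0022]
[]
```

View pics/side3z.png

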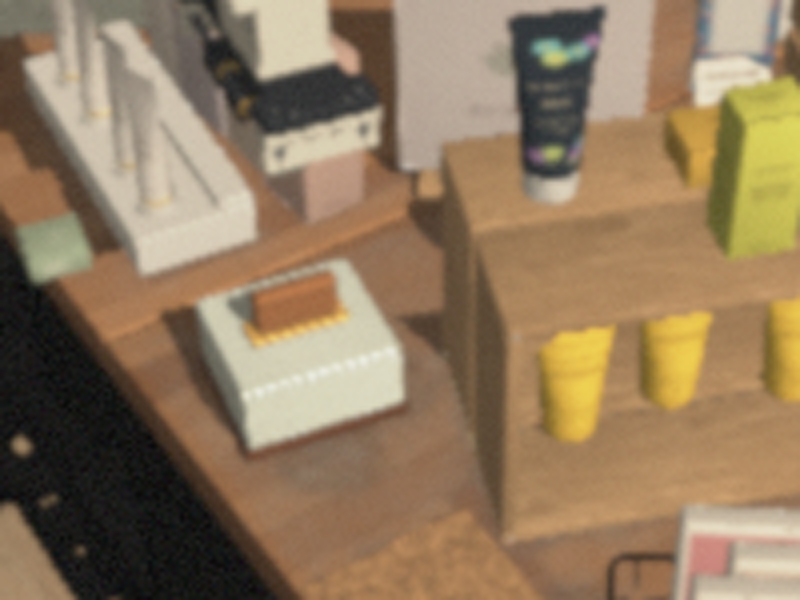

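```bash
python3 - <<'E'
from h import *
go((.461,.184,.088))
y=np.array([.17,.985,0]);p=np.array([.4606,.1842,.0912])
for z in (.077,.0962,.12): 
    q=p-y*.046;q[2]=z;print(z,(proj('side',q)-[180,130])*4)
for z in (.070,.105): print('handle c',z,(proj('side',np.array([.4605,.184,z]))-[180,130])*4, (proj('side',np.array([.4605-.0014,.184-.008,z]))-[180,130])*4)
h=np.array([.985,-.17,0])*.032
for s in (-1,1):
  for z in (.07,.105):print('end',s,z,(proj('side',np.array([.4605-.0014,.184-.008,z])+s*h)-[180,130])*4)
E
```

```text
t 6.05 pos [0.4606 0.1843 0.1814] F [-0.08 -0.06 -0.19] w 0.10849739818302966
yang 80.18395238463478 zaxis [ 6.e-04  4.e-04 -1.e+00]
tool shift [-0.0004 -0.0003  0.0934]
0.077 [317.5385238  351.94162538]
0.0962 [315.89032866 331.97912616]
0.12 [313.79401901 306.5923011 ]
handle c 0.07 [295.51990864 319.67663043] [299.40795648 326.53761444]
handle c 0.105 [292.12937529 283.39544666] [296.08130003 290.22734897]
end -1 0.07 [257.76486914 339.08786802]
end -1 0.105 [253.55425566 302.75952705]
end 1 0.07 [340.43714938 314.17190411]
end 1 0.105 [337.96878056 277.88282741]
```

```bash
python3 - <<'E'
from h import *
def ov(name,p,gap,out):
    im=cv2.imread(name)[130:280,180:380];im=cv2.resize(im,None,fx=4,fy=4,interpolation=cv2.INTER_CUBIC)
    a=np.radians(80.17);y=np.array([np.cos(a),np.sin(a),0]);x=np.array([np.sin(a),-np.cos(a),0])
    def box(cx0,cx1,cy0,cy1,z0,z1,col):
        P=[np.array(p)+x*i+y*j+[0,0,k] for k in(z0,z1) for i,j in((cx0,cy0),(cx1,cy0),(cx1,cy1),(cx0,cy1))]
        Q=[tuple(np.round((proj('side',q)-[180,130])*4).astype(int).tolist()) for q in P]
        for i in range(4):
            for A,B in((i,(i+1)%4),(i+4,(i+1)%4+4),(i,i+4)): cv2.line(im,Q[A],Q[B],col,1)
    box(-.0375,.0375,-.095,.095,.052,.10,(0,0,255))
    for s in(-1,1): box(-.0095,.0095,s*gap/2,s*(gap/2+.019),-.014,.052,(255,0,0))
    cv2.imwrite(out,im)
ov('pics/side2.png',(.4606,.1842,.0912),.092,'pics/ov2.png')
ov('pics/side3.png',(.4610,.1844,.182),.0097,'pics/ov3.png')
E
```

```text
(no output)
```

View pics/ov2.png

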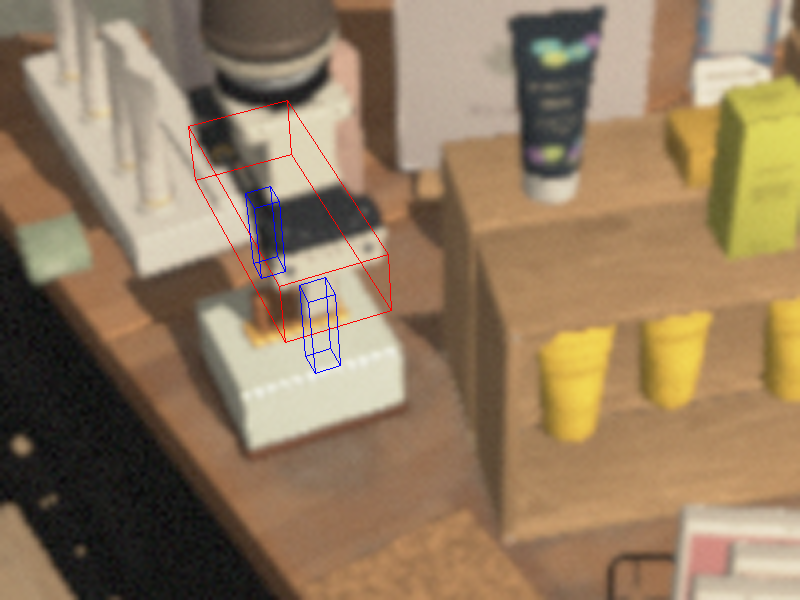

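View pics/ov3.png

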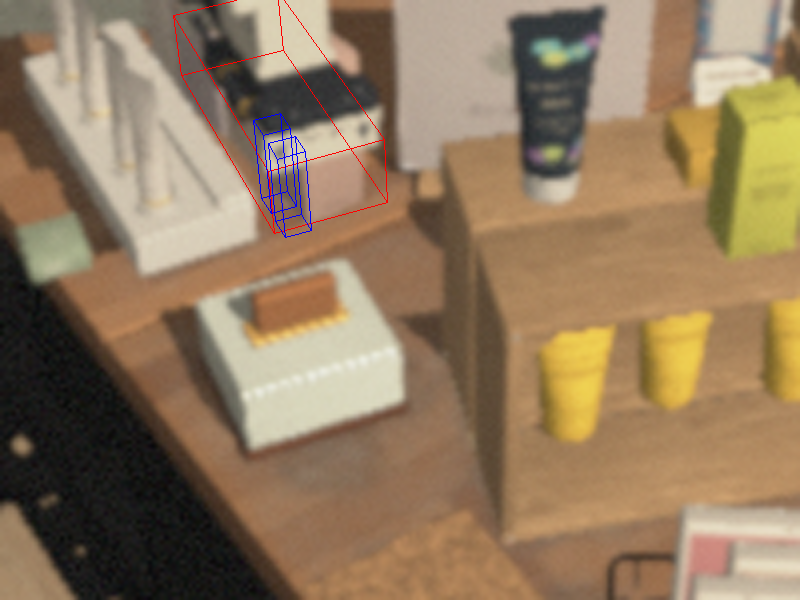

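```bash
cat > ov.py <<'E'
from h import *
def ov(cam,name,p,gap,out,x0,y0,w,h,f,dz=0,yang=80.17):
    im=cv2.imread(name)[y0:y0+h,x0:x0+w];im=cv2.resize(im,None,fx=f,fy=f,interpolation=cv2.INTER_CUBIC)
    a=np.radians(yang);y=np.array([np.cos(a),np.sin(a),0]);x=np.array([np.sin(a),-np.cos(a),0])
    def box(cx0,cx1,cy0,cy1,z0,z1,col):
        P=[np.array(p)+x*i+y*j+[0,0,k+dz] for k in(z0,z1) for i,j in((cx0,cy0),(cx1,cy0),(cx1,cy1),(cx0,cy1))]
        Q=[tuple(np.round((proj(cam,q)-[x0,y0])*f).astype(int).tolist()) for q in P]
        for i in range(4):
            for A,B in((i,(i+1)%4),(i+4,(i+1)%4+4),(i,i+4)): cv2.line(im,Q[A],Q[B],col,1)
    box(-.0375,.0375,-.095,.095,.052,.10,(0,0,255))
    for s in(-1,1): box(-.0095,.0095,s*gap/2,s*(gap/2+.019),-.014,.052,(255,0,0))
    cv2.imwrite(out,im)
E
python3 - <<'E'
from ov import *
ov('top','pics/top1.png',(.4611,.1833,.2011),.092,'pics/ovt1.png',170,160,160,120,5)
ov('side','pics/side1.png',(.4611,.1833,.2011),.092,'pics/ovs1.png',180,90,160,120,5)
E
```

```text
(no output)
```

View pics/ovt1.png

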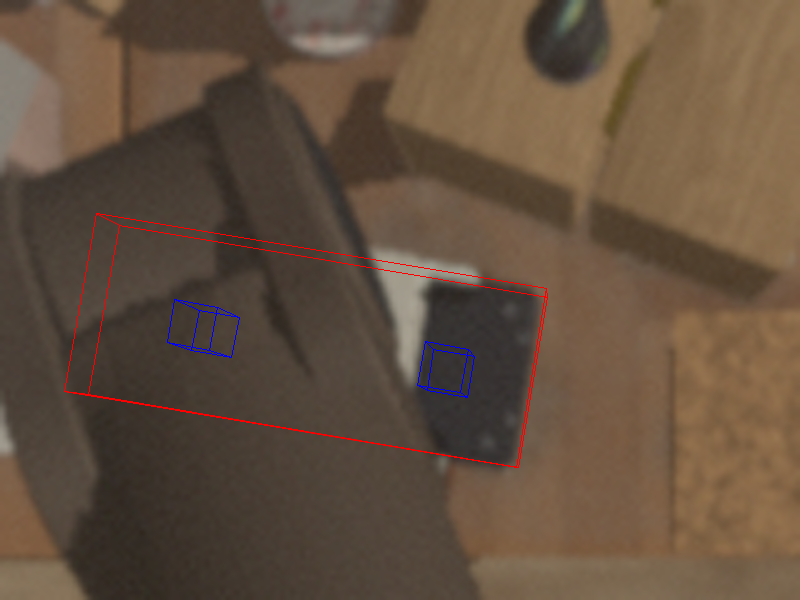

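View pics/ovs1.png

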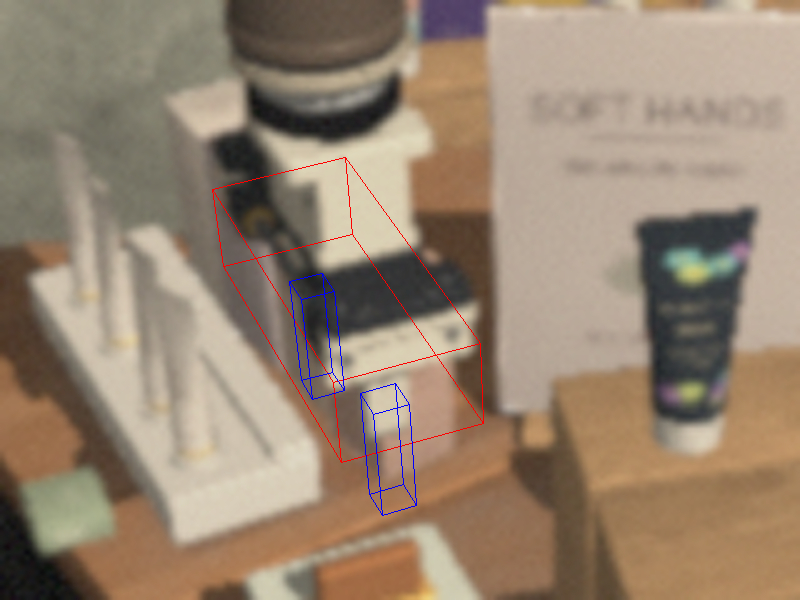

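```bash
python3 - <<'E'
from ov import *
ims=[]
for dz in (.04,.055):
    ov('side','pics/side2.png',(.4606,.1842,.0912),.092,'pics/t.png',210,140,100,100,4,dz);ims.append(cv2.imread('pics/t.png'))
cv2.imwrite('pics/ovd.png',np.hstack(ims))
E
```

```text
(no output)
```

View pics/ovd.png

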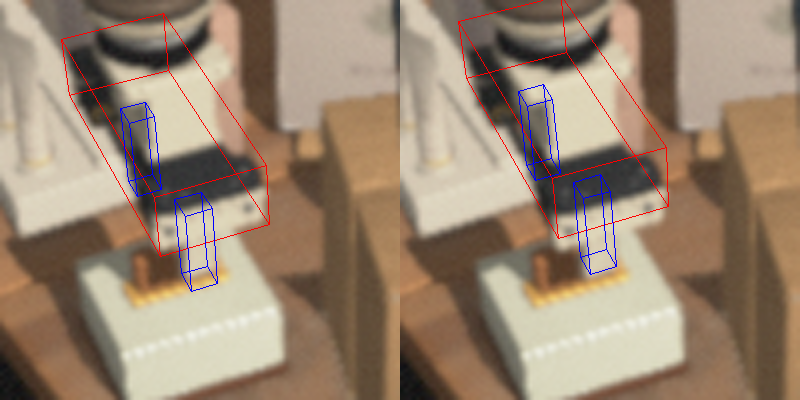

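```bash
python3 -m creep '[{"translation":[0,0,0],"rot":[0,0,0],"jaw":0.0918},{"translation":[0,0,0],"rot":[0,0,0],"jaw":0.0918},{"translation":[0,0,0],"rot":[0,0,0],"jaw":0.0918},{"translation":[0,0,0],"rot":[0,0,0],"jaw":0.0918},{"translation":[0,0,0],"rot":[0,0,0],"jaw":0.0918},{"translation":[0,0,0],"rot":[0,0,0],"jaw":0.0918},{"translation":[0,0,0],"rot":[0,0,0],"jaw":0.0918},{"translation":[0,0,0],"rot":[0,0,0],"jaw":0.0918},{"translation":[0,0,0],"rot":[0,0,0],"jaw":0.0918},{"translation":[0,0,0.015],"rot":[0,0,0],"jaw":0.0918},{"translation":[0,0,0.015],"rot":[0,0,0],"jaw":0.0918},{"translation":[0,0,0.015],"rot":[0,0,0],"jaw":0.0918}]'
python3 -m creep '[{"translation":[0,0,0.015],"rot":[0,0,0],"jaw":0.0918},{"translation":[0,0,0.015],"rot":[0,0,0],"jaw":0.0918},{"translation":[0,0,0.015],"rot":[0,0,0],"jaw":0.0918},{"translation":[0,0,0.005],"rot":[0,0,0],"jaw":0.0918},{"translation":[0,0,0.005],"rot":[0,0,0],"jaw":0.0918},{"translation":[0,0,0.005],"rot":[0,0,0],"jaw":0.0918},{"translation":[0,0,0],"rot":[0,0,0],"jaw":0.0918}]'
python3 - <<'E'
from ov import *
go((.461,.184,.088))
p=arm.observe()['position']
snap('side','side4')
ims=[]
for dz in (.0,.047):
    ov('side','pics/side4.png',p,.092,'pics/t.png',210,140,100,100,4,dz);ims.append(cv2.imread('pics/t.png'))
cv2.imwrite('pics/ovd4.png',np.hstack(ims))
E
```

```text
clock: 7.05
position: [0.4607, 0.1843, 0.1358]
ee_rot: [0.269, 3.129, 0.001]
force: [-0.5, 0.9, 0.0]
width: 0.931
clock: 7.63
position: [0.4604, 0.1841, 0.0758]
ee_rot: [-0.269, -3.13, 0.0]
force: [0.0, -0.2, -0.8]
width: 1.0
t 7.6333 pos [0.4604 0.1841 0.0758] F [ 0.01 -0.22 -0.78] w 1.000038976883278
yang 80.17960344745003 zaxis [-3.e-04 -1.e-04 -1.e+00]
tool shift [-0.0006 -0.     -0.0122]
```

View pics/ovd4.png

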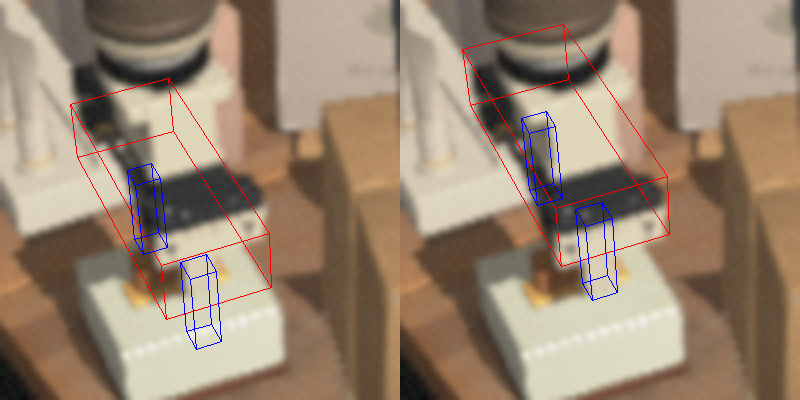

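```bash
python3 -m creep '[{"translation":[0,0,0.005],"rot":[0,0,0],"jaw":0.0918},{"translation":[0,0,0.005],"rot":[0,0,0],"jaw":0.0918},{"translation":[0,0,0.005],"rot":[0,0,0],"jaw":0.0918},{"translation":[0,0,0.005],"rot":[0,0,0],"jaw":0.0918},{"translation":[0,0,0],"rot":[0,0,0],"jaw":0.0918}]'
python3 -m creep '[{"translation":[0,0,0.003],"rot":[0,0,0],"jaw":0.0918},{"translation":[0,0,0.003],"rot":[0,0,0],"jaw":0.0918},{"translation":[0,0,0.003],"rot":[0,0,0],"jaw":0.0918},{"translation":[0,0,0],"rot":[0,0,0],"jaw":0.0918}]'
python3 - <<'E'
from ov import *
go((.461,.184,.088))
p=arm.observe()['position']
snap('side','side5')
ims=[]
for dz in (.047,):
    ov('side','pics/side5.png',p,.092,'pics/t.png',210,140,100,100,4,dz);ims.append(cv2.imread('pics/t.png'))
im=cv2.imread('pics/side5.png')[140:240,210:310];ims.append(cv2.resize(im,None,fx=4,fy=4,interpolation=cv2.INTER_CUBIC))
cv2.imwrite('pics/ovd5.png',np.hstack(ims))
E
```

```text
clock: 8.1
position: [0.4599, 0.1838, 0.0551]
ee_rot: [-0.269, -3.129, 0.001]
force: [0.1, -0.1, -0.2]
width: 0.999
clock: 8.43
position: [0.4602, 0.184, 0.0466]
ee_rot: [-0.269, -3.129, 0.001]
force: [0.5, -0.1, -0.7]
width: 1.001
t 8.4333 pos [0.4602 0.184  0.0466] F [ 0.47 -0.05 -0.72] w 1.0014322328462772
yang 80.17536503305458 zaxis [-6.e-04 -3.e-04 -1.e+00]
tool shift [-0.0008  0.0001 -0.0414]
```

View pics/ovd5.png

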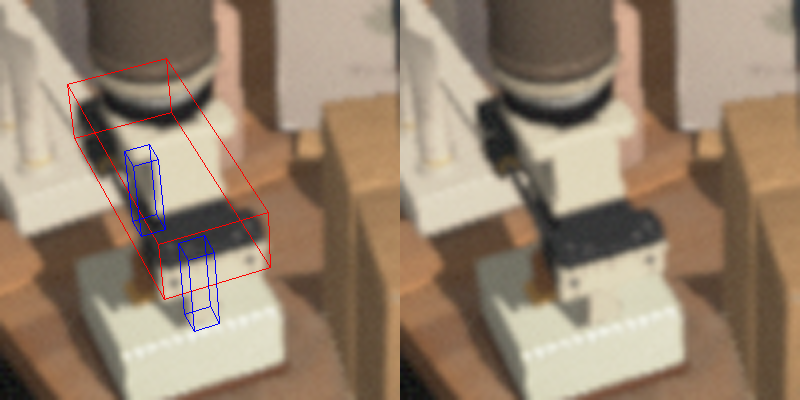

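```bash
python3 -m creep '[{"translation":[0,0,0.002],"rot":[0,0,0],"jaw":0.005},{"translation":[0,0,0],"rot":[0,0,0],"jaw":0.005},{"translation":[0,0,0],"rot":[0,0,0],"jaw":0.005},{"translation":[0,0,0],"rot":[0,0,0],"jaw":0.005},{"translation":[0,0,0],"rot":[0,0,0],"jaw":0.005},{"translation":[0,0,0],"rot":[0,0,0],"jaw":0.005},{"translation":[0,0,0],"rot":[0,0,0],"jaw":0.005},{"translation":[0,0,0],"rot":[0,0,0],"jaw":0.005},{"translation":[0,0,0],"rot":[0,0,0],"jaw":0.005},{"translation":[0,0,0],"rot":[0,0,0],"jaw":0.005},{"translation":[0,0,0],"rot":[0,0,0],"jaw":0.005},{"translation":[0,0,0],"rot":[0,0,0],"jaw":0.005}]' 30
python3 -m creep '[{"translation":[0,0,0],"rot":[0,0,0],"jaw":0.005},{"translation":[0,0,0],"rot":[0,0,0],"jaw":0.005},{"translation":[0,0,0],"rot":[0,0,0],"jaw":0.005},{"translation":[0,0,0],"rot":[0,0,0],"jaw":0.005}]' 30
```

```text
clock: 9.48
position: [0.4606, 0.1844, 0.0452]
ee_rot: [0.269, 3.13, 0.001]
force: [0.3, 1.9, -1.5]
width: 0.183
clock: 9.82
position: [0.4606, 0.1844, 0.0452]
ee_rot: [0.269, 3.13, 0.001]
force: [-0.1, 2.0, 0.3]
width: 0.171
```

```bash
python3 -m creep '[{"translation":[0,0,-0.002],"rot":[0,0,0],"jaw":0.005},{"translation":[0,0,-0.004],"rot":[0,0,0],"jaw":0.005},{"translation":[0,0,-0.006],"rot":[0,0,0],"jaw":0.005},{"translation":[0,0,-0.008],"rot":[0,0,0],"jaw":0.005},{"translation":[0,0,-0.01],"rot":[0,0,0],"jaw":0.005},{"translation":[0,0,-0.01],"rot":[0,0,0],"jaw":0.005},{"translation":[0,0,-0.01],"rot":[0,0,0],"jaw":0.005},{"translation":[0,0,-0.01],"rot":[0,0,0],"jaw":0.005},{"translation":[0,0,-0.01],"rot":[0,0,0],"jaw":0.005},{"translation":[0,0,-0.01],"rot":[0,0,0],"jaw":0.005},{"translation":[0,0,-0.01],"rot":[0,0,0],"jaw":0.005},{"translation":[0,0,0],"rot":[0,0,0],"jaw":0.005}]'
python3 - <<'E'
from h import *
go((.42,.184,.135))
snap('side','side6')
im=cv2.imread('pics/side6.png')[110:260,160:360];cv2.imwrite('pics/side6z.png',cv2.resize(im,None,fx=4,fy=4,interpolation=cv2.INTER_CUBIC))
print(optics.pinpoint('side','soap_center')[:2],optics.pinpoint('side','cover_handle')[:2])
E
```

```text
clock: 10.82
position: [0.4616, 0.1846, 0.1373]
ee_rot: [0.269, 3.128, 0.003]
force: [0.5, 0.5, -2.0]
width: 0.17
t 10.8167 pos [0.4616 0.1846 0.1373] F [ 0.52  0.47 -1.96] w 0.17034623639650728
yang 80.17822580234022 zaxis [ 0.0027  0.0016 -1.    ]
tool shift [ 0.0409 -0.0077  0.0022]
[{'location': [248.0, 213.6], 'score': 0.72}, {'location': [250.0, 181.7], 'score': 0.22}] [{'location': [250.8, 184.4], 'score': 0.66}]
```

View pics/side6z.png

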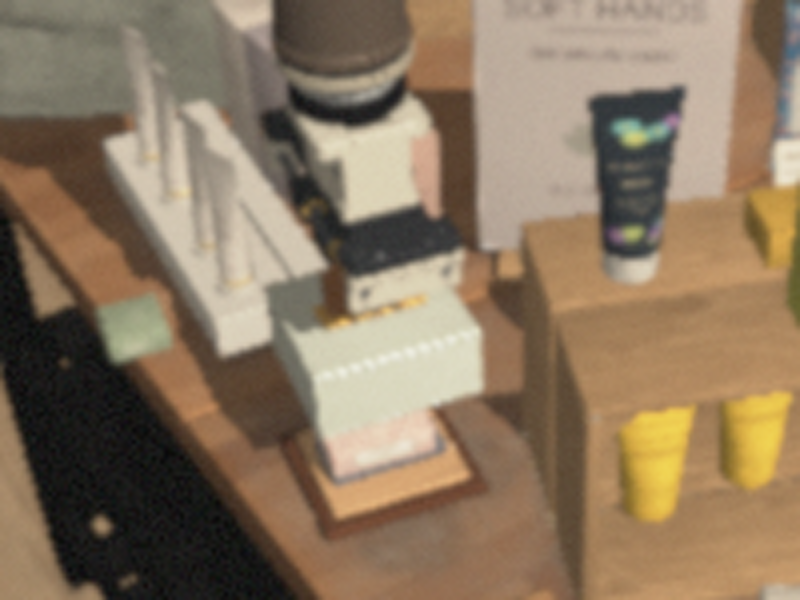

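```bash
python3 -m creep '[{"translation":[0.005,0,0],"rot":[0,0,-4.9],"jaw":0.005},{"translation":[0.008,0,0],"rot":[0,0,-4.9],"jaw":0.005},{"translation":[0.008,-0.01,0],"rot":[0,0,0],"jaw":0.005},{"translation":[0.008,-0.02,0],"rot":[0,0,0],"jaw":0.005},{"translation":[0.008,-0.022,0],"rot":[0,0,0],"jaw":0.005},{"translation":[0.008,-0.022,0],"rot":[0,0,0],"jaw":0.005},{"translation":[0.005,-0.022,0],"rot":[0,0,0],"jaw":0.005},{"translation":[0,-0.022,0],"rot":[0,0,0],"jaw":0.005},{"translation":[0,-0.022,0],"rot":[0,0,0],"jaw":0.005},{"translation":[0,-0.022,0],"rot":[0,0,0],"jaw":0.005},{"translation":[0,-0.02,0],"rot":[0,0,0],"jaw":0.005},{"translation":[0,0,0],"rot":[0,0,0],"jaw":0.005}]'
python3 - <<'E'
from h import *
go((.425,-.0475,.138))
E
```

```text
clock: 11.97
position: [0.4092, -0.0007, 0.1348]
ee_rot: [-0.013, -3.141, 0.002]
force: [-0.1, -0.1, -2.0]
width: 0.168
t 11.9667 pos [ 0.4092 -0.0007  0.1348] F [-0.08 -0.06 -2.02] w 0.1684900085881922
yang 89.5171380885384 zaxis [-0.001  -0.0013 -1.    ]
tool shift [-0.0161 -0.0466 -0.0032]
```

```bash
python3 -m creep '[{"translation":[0,-0.016,0],"rot":[0,0,0],"jaw":0.005},{"translation":[0,-0.016,0],"rot":[0,0,0],"jaw":0.005},{"translation":[-0.003,-0.0147,0.008],"rot":[0,0,0],"jaw":0.005},{"translation":[-0.006,0,0.012],"rot":[0,0,0],"jaw":0.005},{"translation":[-0.006,0,0.012],"rot":[0,0,0],"jaw":0.005},{"translation":[0,0,0.012],"rot":[0,0,0],"jaw":0.005},{"translation":[0,0,0.012],"rot":[0,0,0],"jaw":0.005},{"translation":[0,0,0.01],"rot":[0,0,0],"jaw":0.005},{"translation":[0,0,0.008],"rot":[0,0,0],"jaw":0.005},{"translation":[0,0,0.004],"rot":[0,0,0],"jaw":0.005},{"translation":[0,0,0],"rot":[0,0,0],"jaw":0.005},{"translation":[0,0,0],"rot":[0,0,0],"jaw":0.005}]'
python3 - <<'E'
from h import *
go((.425,-.0475,.038))
for c in('side','top'): snap(c,c+'7')
im=cv2.imread('pics/side7.png')[180:330,210:410];cv2.imwrite('pics/side7z.png',cv2.resize(im,None,fx=4,fy=4,interpolation=cv2.INTER_CUBIC))
im=cv2.imread('pics/top7.png')[170:290,200:400];cv2.imwrite('pics/top7z.png',cv2.resize(im,None,fx=4,fy=4,interpolation=cv2.INTER_CUBIC))
E
```

```text
clock: 12.97
position: [0.4254, -0.0431, 0.0572]
ee_rot: [-0.002, -3.141, 0.0]
force: [-0.4, 0.1, -1.0]
width: 0.171
t 12.9667 pos [ 0.4254 -0.0431  0.0572] F [-0.45  0.09 -1.04] w 0.17078209942208755
yang 89.93898592535976 zaxis [-3.e-04 -0.e+00 -1.e+00]
tool shift [ 0.0003 -0.0044  0.0192]
```

View pics/side7z.png

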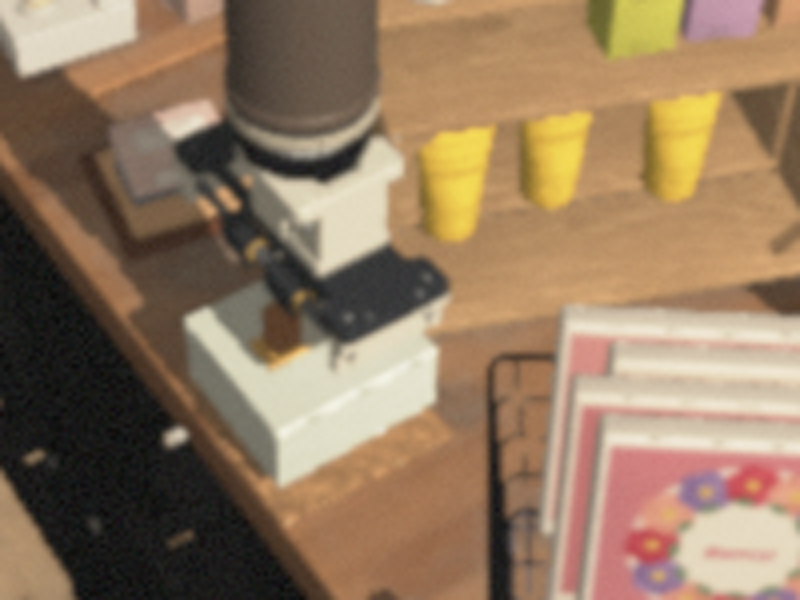

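View pics/top7z.png

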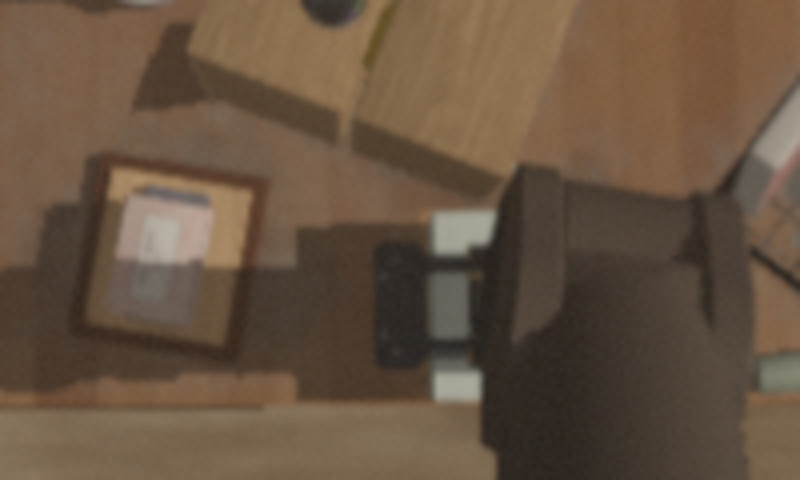

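```bash
python3 -m creep '[{"translation":[0,-0.0045,0.004],"rot":[0,0,0],"jaw":0.005},{"translation":[0,0,0.004],"rot":[0,0,0],"jaw":0.005},{"translation":[0,0,0.004],"rot":[0,0,0],"jaw":0.005},{"translation":[0,0,0.003],"rot":[0,0,0],"jaw":0.005},{"translation":[0,0,0],"rot":[0,0,0],"jaw":0.005},{"translation":[0,0,0],"rot":[0,0,0],"jaw":0.005}]'
python3 -m creep '[{"translation":[0,0,0.002],"rot":[0,0,0],"jaw":0.005},{"translation":[0,0,0.0015],"rot":[0,0,0],"jaw":0.005},{"translation":[0,0,0],"rot":[0,0,0],"jaw":0.005},{"translation":[0,0,0],"rot":[0,0,0],"jaw":0.005}]'
```

```text
clock: 13.57
position: [0.4252, -0.0475, 0.0419]
ee_rot: [-0.001, -3.141, 0.0]
force: [-0.3, -0.4, -1.8]
width: 0.174
clock: 13.9
position: [0.4254, -0.0475, 0.0386]
ee_rot: [-0.001, -3.141, -0.0]
force: [0.6, -1.0, -1.4]
width: 0.172
```

```bash
python3 -m creep '[{"translation":[0,0,0.001],"rot":[0,0,0],"jaw":0.005},{"translation":[0,0,0],"rot":[0,0,0],"jaw":0.005},{"translation":[0,0,0],"rot":[0,0,0],"jaw":0.005}]'
python3 - <<'E'
from h import *
go((.425,-.0475,.038))
snap('side','side8')
im=cv2.imread('pics/side8.png')[180:330,210:410];cv2.imwrite('pics/side8z.png',cv2.resize(im,None,fx=4,fy=4,interpolation=cv2.INTER_CUBIC))
E
```

```text
clock: 14.15
position: [0.4256, -0.0475, 0.0381]
ee_rot: [0.001, 3.141, 0.001]
force: [-2.4, -0.7, 8.3]
width: 0.173
t 14.15 pos [ 0.4256 -0.0475  0.0381] F [-2.39 -0.75  8.27] w 0.17335203767539595
yang 89.97255706330495 zaxis [ 4.e-04  4.e-04 -1.e+00]
tool shift [ 0.0006 -0.      0.0001]
```

View pics/side8z.png

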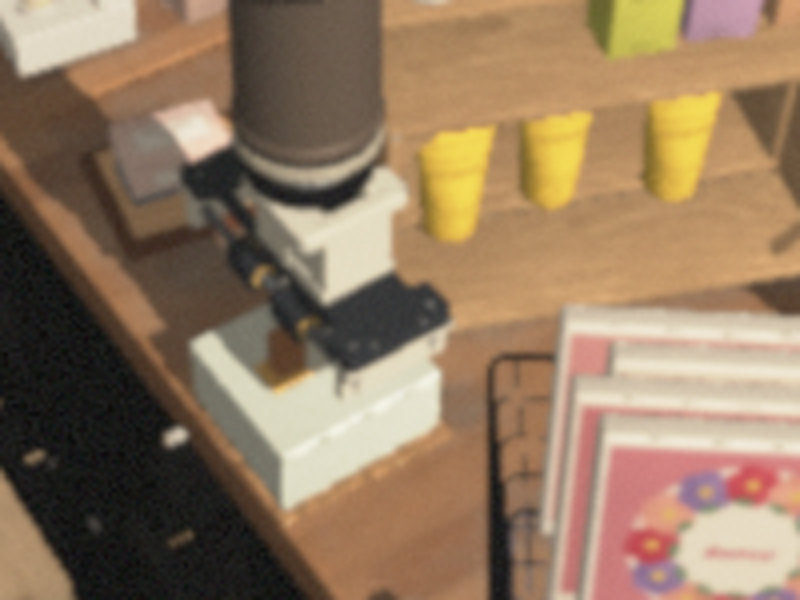

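```bash
python3 -m creep '[{"translation":[0,0,-0.001],"rot":[0,0,0],"jaw":0.0918},{"translation":[0,0,0],"rot":[0,0,0],"jaw":0.0918},{"translation":[0,0,0],"rot":[0,0,0],"jaw":0.0918},{"translation":[0,0,0],"rot":[0,0,0],"jaw":0.0918},{"translation":[0,0,0],"rot":[0,0,0],"jaw":0.0918},{"translation":[0,0,0],"rot":[0,0,0],"jaw":0.0918},{"translation":[0,0,0],"rot":[0,0,0],"jaw":0.0918},{"translation":[0,0,-0.005],"rot":[0,0,0],"jaw":0.0918},{"translation":[0,0,-0.01],"rot":[0,0,0],"jaw":0.0918},{"translation":[0,0,-0.015],"rot":[0,0,0],"jaw":0.0918},{"translation":[0,0,-0.015],"rot":[0,0,0],"jaw":0.0918},{"translation":[0,0,-0.015],"rot":[0,0,0],"jaw":0.0918}]'
python3 -m creep '[{"translation":[0,0,-0.015],"rot":[0,0,0],"jaw":0.0918},{"translation":[0,0,-0.015],"rot":[0,0,0],"jaw":0.0918},{"translation":[0.003,0,-0.015],"rot":[0,0,0],"jaw":0.0918},{"translation":[0.006,0.01,-0.005],"rot":[0,0,0],"jaw":0.0918},{"translation":[0.006,0.02,0],"rot":[0,0,0],"jaw":0.0918},{"translation":[0,0.02,0],"rot":[0,0,0],"jaw":0.0918},{"translation":[0,0.02,0],"rot":[0,0,0],"jaw":0.0918},{"translation":[0,0.02,0],"rot":[0,0,0],"jaw":0.0918},{"translation":[0,0.02,0],"rot":[0,0,0],"jaw":0.0918},{"translation":[0,0,0],"rot":[0,0,0],"jaw":0.0918}]'
python3 - <<'E'
from h import *
np.set_printoptions(precision=4,suppress=True)
go((.461,.184,.138))
for c in('side','top'):
    snap(c,c+'9')
    for n in('soap_center','stand','cover_handle'):
        r=optics.pinpoint(c,n)[:2];print(c,n,[(q['location'],round(q['score'],2),atz(c,q['location'],{'soap_center':.041,'stand':0,'cover_handle':.086}[n])) for q in r])
im=cv2.imread('pics/side9.png')[170:320,190:390];cv2.imwrite('pics/side9z.png',cv2.resize(im,None,fx=4,fy=4,interpolation=cv2.INTER_CUBIC))
im=cv2.imread('pics/top9.png')[170:290,200:400];cv2.imwrite('pics/top9z.png',cv2.resize(im,None,fx=4,fy=4,interpolation=cv2.INTER_CUBIC))
E
```

```text
clock: 15.2
position: [0.4252, -0.0476, 0.0995]
ee_rot: [-0.001, -3.141, 0.0]
force: [0.9, 0.5, -0.9]
width: 0.978
clock: 16.03
position: [0.4106, 0.0661, 0.149]
ee_rot: [-0.006, 3.141, 0.002]
force: [0.1, 0.2, -0.7]
width: 1.003
t 16.0333 pos [0.4106 0.0661 0.149 ] F [ 0.08  0.2  -0.65] w 1.0029631558296124
yang 90.21681382901637 zaxis [ 0.0005  0.0012 -1.    ]
tool shift [-0.0509  0.1177  0.0112]
side soap_center [([250.7, 214.7], 0.78, array([0.4564, 0.1998, 0.041 ]))]
side stand [([252.4, 222.5], 0.86, array([ 0.4627,  0.2063, -0.    ]))]
side cover_handle [([287.0, 264.0], 0.57, array([ 0.4197, -0.0523,  0.086 ]))]
top soap_center [([235.7, 232.7], 0.8, array([0.4631, 0.2003, 0.041 ]))]
top stand [([241.3, 235.5], 0.91, array([0.4573, 0.1892, 0.    ]))]
top cover_handle [([335.1, 242.6], 0.81, array([ 0.4346, -0.0559,  0.086 ]))]
```

View pics/side9z.png

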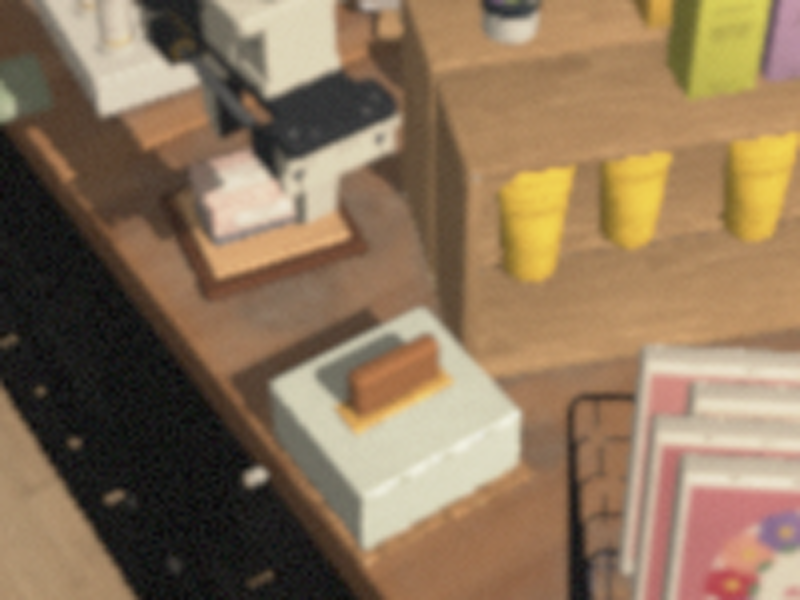

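View pics/top9z.png

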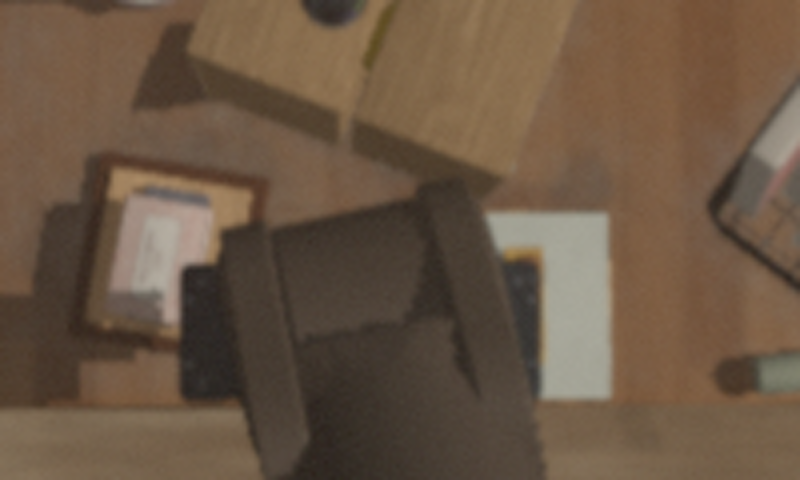

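```bash
python3 - <<'E'
from h import *
im=cv2.imread('pics/top7.png')[200:265,212:272];im=cv2.resize(im,None,fx=9,fy=9,interpolation=cv2.INTER_CUBIC)
im=np.clip(im.astype(float)*1.7,0,255).astype(np.uint8);cv2.imwrite('pics/st.png',im)
im=cv2.imread('pics/side6.png')[185:245,225:285];im=cv2.resize(im,None,fx=9,fy=9,interpolation=cv2.INTER_CUBIC);cv2.imwrite('pics/ss.png',im)
E
```

```text
(no output)
```

View pics/st.png

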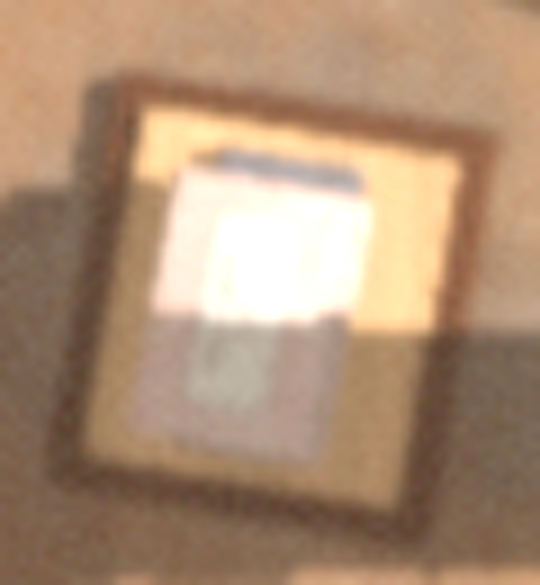

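View pics/ss.png

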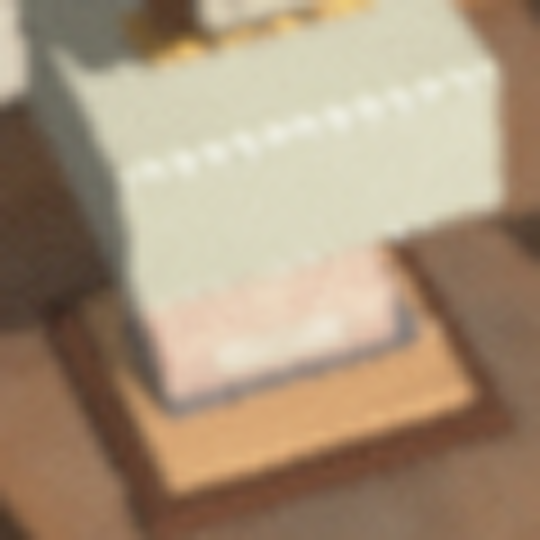

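```bash
python3 - <<'E'
from h import *
np.set_printoptions(precision=4,suppress=True)
for n,P,z in(('soap',[(182,166),(375,198),(326,467),(133,433)],.054),('board',[(125,78),(497,135),(425,540),(55,480)],.010)):
    X=np.array([atz('top',np.array(p)/9+[212,200],z) for p in P]);print(n,X.mean(0))
    for i in range(4):
        d=X[(i+1)%4]-X[i];print(np.hypot(*d[:2]),np.degrees(np.arctan2(d[1],d[0])))
# soap lower near edge in side6, z~.028
for p in [(170,400),(400,325)]:print(atz('side',np.array(p)/9+[225,185],.028))
from ov import ov
p=arm.observe()['position'];ims=[]
for dz in (.04,.05):
    ov('side','pics/side9.png',p,.092,'pics/t.png',220,160,90,100,4,dz,90.2);ims.append(cv2.imread('pics/t.png'))
cv2.imwrite('pics/ovd9.png',np.hstack(ims))
E
```

```text
soap [0.4563 0.1871 0.054 ]
0.057026920388225044 -99.75343853098613
0.07907651798285137 169.61633707929556
0.0568457785317269 79.83619619336152
0.07866759699029054 -10.253939951788649
board [0.4605 0.1849 0.01  ]
0.1139071100441401 -99.09864831330017
0.12332930629996788 169.745079760235
0.1126094119734649 80.64174375039052
0.12279972506816883 -9.65381852389643
[0.4146 0.1689 0.028 ]
[0.4947 0.1565 0.028 ]
```

View pics/ovd9.png

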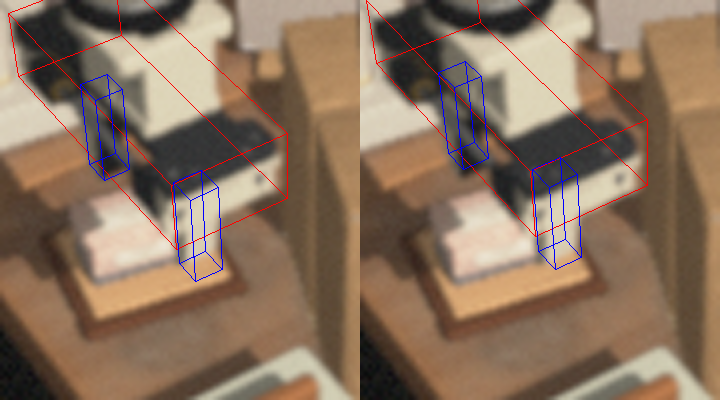

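```bash
python3 -m creep '[{"translation":[-0.0046,0.012,0],"rot":[0,0,0],"jaw":0.078},{"translation":[-0.0046,0.012,0],"rot":[0,0,0],"jaw":0.078},{"translation":[-0.0046,0.012,0],"rot":[0,0,0],"jaw":0.078},{"translation":[-0.0046,0.012,0],"rot":[0,0,0],"jaw":0.078},{"translation":[-0.0046,0.012,0],"rot":[0,0,0],"jaw":0.078},{"translation":[-0.0046,0.012,0],"rot":[0,0,0],"jaw":0.078},{"translation":[-0.0046,0.012,0],"rot":[0,0,0],"jaw":0.078},{"translation":[-0.0046,0.012,0],"rot":[0,0,0],"jaw":0.078},{"translation":[-0.0046,0.012,0],"rot":[0,0,0],"jaw":0.078},{"translation":[-0.0046,0.012,0],"rot":[0,0,5.1],"jaw":0.078},{"translation":[0,0,0],"rot":[0,0,5.1],"jaw":0.078},{"translation":[0,0,0],"rot":[0,0,0],"jaw":0.078}]'
python3 -c "
from h import *
go((.457,.188,.149))"
```

```text
clock: 17.43
position: [0.4569, 0.1838, 0.1485]
ee_rot: [-0.284, -3.129, 0.0]
force: [-1.0, 0.5, -0.2]
width: 0.85
t 17.4333 pos [0.4569 0.1838 0.1485] F [-0.95  0.5  -0.21] w 0.8495271186156763
yang 79.61567759122491 zaxis [-1.e-04 -1.e-04 -1.e+00]
tool shift [ 0.0007  0.0041 -0.0005]
```

```bash
python3 -m creep '[{"translation":[0.0007,0.004,0],"rot":[0,0,-0.4],"jaw":0.078},{"translation":[0,0,0.014],"rot":[0,0,0],"jaw":0.078},{"translation":[0,0,0.014],"rot":[0,0,0],"jaw":0.078},{"translation":[0,0,0.014],"rot":[0,0,0],"jaw":0.078},{"translation":[0,0,0.014],"rot":[0,0,0],"jaw":0.078},{"translation":[0,0,0.014],"rot":[0,0,0],"jaw":0.078},{"translation":[0,0,0.014],"rot":[0,0,0],"jaw":0.078},{"translation":[0,0,0.014],"rot":[0,0,0],"jaw":0.078},{"translation":[0,0,0],"rot":[0,0,0],"jaw":0.078},{"translation":[0,0,0],"rot":[0,0,0],"jaw":0.078}]'
python3 - <<'E'
from ov import *
go((.457,.188,.01))
p=arm.observe()['position'];ims=[]
snap('side','side10');snap('top','top10')
ov('side','pics/side10.png',p,.078,'pics/t.png',210,145,90,100,4,.046,80);ims.append(cv2.imread('pics/t.png'))
ims.append(cv2.resize(cv2.imread('pics/side10.png')[145:245,210:300],None,fx=4,fy=4,interpolation=cv2.INTER_CUBIC))
cv2.imwrite('pics/ovd10.png',np.hstack(ims))
E
```

```text
clock: 18.27
position: [0.4562, 0.1862, 0.0504]
ee_rot: [-0.266, -3.129, 0.001]
force: [0.2, -0.1, -0.0]
width: 0.847
t 18.2667 pos [0.4562 0.1862 0.0504] F [ 0.25 -0.11 -0.05] w 0.8469854788145151
yang 80.2771070142826 zaxis [-1.4e-03 -7.0e-04 -1.0e+00]
tool shift [-0.0006  0.0019  0.0404]
```

View pics/ovd10.png

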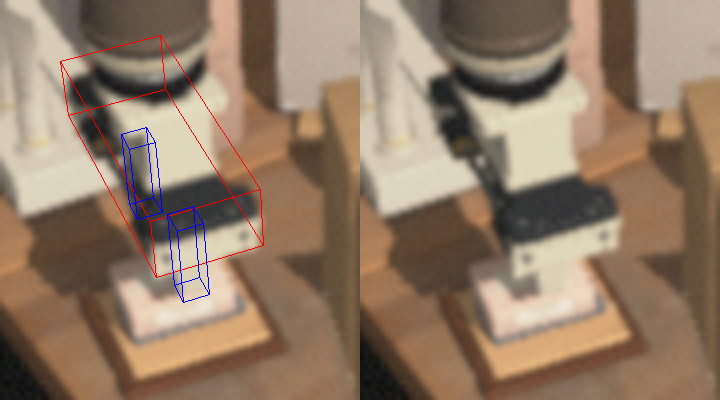

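```bash
python3 -m creep '[{"translation":[0,0.002,0.008],"rot":[0,0,0],"jaw":0.078},{"translation":[0,0,0.008],"rot":[0,0,0],"jaw":0.078},{"translation":[0,0,0.008],"rot":[0,0,0],"jaw":0.078},{"translation":[0,0,0.008],"rot":[0,0,0],"jaw":0.078},{"translation":[0,0,0.006],"rot":[0,0,0],"jaw":0.078},{"translation":[0,0,0],"rot":[0,0,0],"jaw":0.078},{"translation":[0,0,0],"rot":[0,0,0],"jaw":0.078}]'
python3 -m creep '[{"translation":[0,0,0.003],"rot":[0,0,0],"jaw":0.078},{"translation":[0,0,0.003],"rot":[0,0,0],"jaw":0.078},{"translation":[0,0,0.003],"rot":[0,0,0],"jaw":0.078},{"translation":[0,0,0],"rot":[0,0,0],"jaw":0.078},{"translation":[0,0,0],"rot":[0,0,0],"jaw":0.078}]'
python3 - <<'E'
from ov import *
go((.457,.188,-.006))
p=arm.observe()['position'];ims=[]
snap('side','side11')
ov('side','pics/side11.png',p,.078,'pics/t.png',210,155,90,100,4,.046,80);ims.append(cv2.imread('pics/t.png'))
ims.append(cv2.resize(cv2.imread('pics/side11.png')[155:255,210:300],None,fx=4,fy=4,interpolation=cv2.INTER_CUBIC))
cv2.imwrite('pics/ovd11.png',np.hstack(ims))
E
```

```text
clock: 18.95
position: [0.4566, 0.1882, 0.0121]
ee_rot: [-0.269, -3.129, 0.001]
force: [0.2, 0.1, 0.3]
width: 0.85
clock: 19.37
position: [0.4569, 0.1885, 0.0035]
ee_rot: [-0.269, -3.13, 0.0]
force: [-0.3, 0.4, -0.3]
width: 0.846
t 19.3667 pos [0.4569 0.1885 0.0035] F [-0.33  0.4  -0.35] w 0.8461162416085782
yang 80.17803842359265 zaxis [-2.e-04 -1.e-04 -1.e+00]
tool shift [-0.0002 -0.0004  0.0095]
```

View pics/ovd11.png

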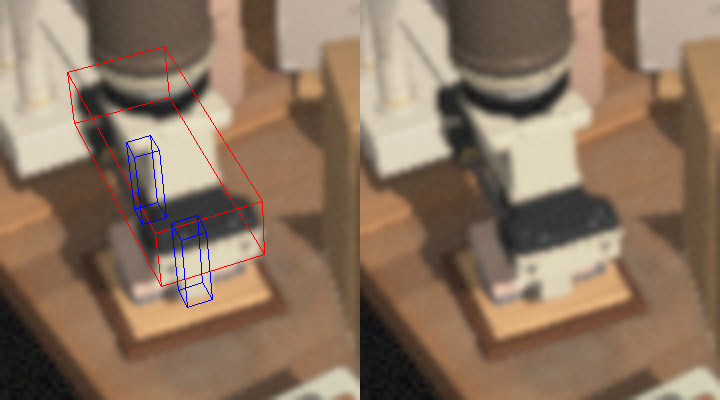

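```bash
python3 -m creep '[{"translation":[0,0,0.003],"rot":[0,0,0],"jaw":0.078},{"translation":[0,0,0.003],"rot":[0,0,0],"jaw":0.078},{"translation":[0,0,0],"rot":[0,0,0],"jaw":0.078},{"translation":[0,0,0],"rot":[0,0,0],"jaw":0.078}]'
python3 -m creep '[{"translation":[0,0,0.002],"rot":[0,0,0],"jaw":0.078},{"translation":[0,0,0.002],"rot":[0,0,0],"jaw":0.078},{"translation":[0,0,0],"rot":[0,0,0],"jaw":0.078}]'
python3 -m creep '[{"translation":[0,0,0.002],"rot":[0,0,0],"jaw":0.078},{"translation":[0,0,0],"rot":[0,0,0],"jaw":0.078},{"translation":[0,0,0],"rot":[0,0,0],"jaw":0.078}]'
```

```text
clock: 19.75
position: [0.4568, 0.1884, -0.0026]
ee_rot: [-0.269, -3.13, 0.0]
force: [-0.5, -0.1, 0.1]
width: 0.849
clock: 20.0
position: [0.4568, 0.1884, -0.0067]
ee_rot: [-0.269, -3.13, 0.0]
force: [-0.9, 0.2, -0.2]
width: 0.852
clock: 20.25
position: [0.4569, 0.1885, -0.0085]
ee_rot: [-0.269, -3.13, 0.0]
force: [-0.1, -0.5, 0.2]
width: 0.852
```

```bash
python3 -m creep '[{"translation":[0,0,0.0015],"rot":[0,0,0],"jaw":0.078},{"translation":[0,0,0],"rot":[0,0,0],"jaw":0.078}]'
python3 -m creep '[{"translation":[0,0,0.0015],"rot":[0,0,0],"jaw":0.078},{"translation":[0,0,0],"rot":[0,0,0],"jaw":0.078}]'
python3 - <<'E'
from ov import *
go((.457,.188,-.006))
p=arm.observe()['position'];ims=[]
snap('side','side12')
ov('side','pics/side12.png',p,.078,'pics/t.png',225,185,50,60,8,.046,80);ims.append(cv2.imread('pics/t.png'))
ims.append(cv2.resize(cv2.imread('pics/side12.png')[185:245,225:275],None,fx=8,fy=8,interpolation=cv2.INTER_CUBIC))
cv2.imwrite('pics/ovd12.png',np.hstack(ims))
E
```

```text
clock: 20.42
position: [0.4571, 0.1886, -0.0093]
ee_rot: [0.269, 3.13, 0.001]
force: [-1.7, -0.6, 8.4]
width: 0.85
clock: 20.58
position: [0.4572, 0.1886, -0.0095]
ee_rot: [0.269, 3.13, 0.002]
force: [-7.7, -3.1, 33.1]
width: 0.85
t 20.5833 pos [ 0.4572  0.1886 -0.0095] F [-7.66 -3.1  33.08] w 0.8497888335634731
yang 80.16469692702105 zaxis [ 5.0e-04  1.1e-03 -1.0e+00]
tool shift [ 0.0001 -0.0006 -0.0035]
```

View pics/ovd12.png

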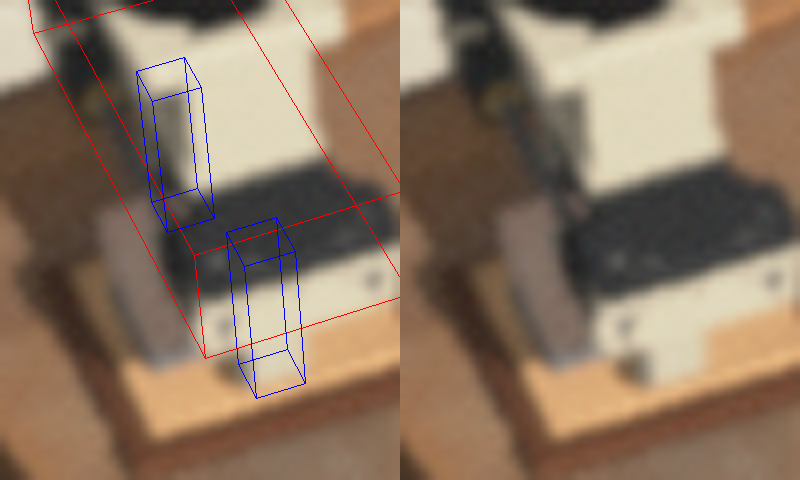

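```bash
python3 -m creep '[{"translation":[0,0,-0.004],"rot":[0,0,0],"jaw":0.078},{"translation":[0,0,-0.004],"rot":[0,0,0],"jaw":0.078},{"translation":[0,0,0],"rot":[0,0,0],"jaw":0.078},{"translation":[0,0,0],"rot":[0,0,0],"jaw":0.078}]'
python3 -m creep '[{"translation":[0,0,0],"rot":[0,0,0],"jaw":0.04},{"translation":[0,0,0],"rot":[0,0,0],"jaw":0.04},{"translation":[0,0,0],"rot":[0,0,0],"jaw":0.04},{"translation":[0,0,0],"rot":[0,0,0],"jaw":0.04},{"translation":[0,0,0],"rot":[0,0,0],"jaw":0.04},{"translation":[0,0,0],"rot":[0,0,0],"jaw":0.04},{"translation":[0,0,0],"rot":[0,0,0],"jaw":0.04},{"translation":[0,0,0],"rot":[0,0,0],"jaw":0.04},{"translation":[0,0,0],"rot":[0,0,0],"jaw":0.04},{"translation":[0,0,0],"rot":[0,0,0],"jaw":0.04}]' 25
```

```text
clock: 20.97
position: [0.4571, 0.1886, -0.0033]
ee_rot: [0.269, 3.13, 0.0]
force: [-0.5, 0.3, 0.5]
width: 0.853
clock: 21.8
position: [0.4569, 0.1885, -0.0034]
ee_rot: [-0.269, -3.13, 0.0]
force: [-0.1, -1.1, -1.2]
width: 0.61
```

```bash
python3 -m creep '[{"translation":[0,0,-0.001],"rot":[0,0,0],"jaw":0.04},{"translation":[0,0,-0.002],"rot":[0,0,0],"jaw":0.04},{"translation":[0,0,-0.004],"rot":[0,0,0],"jaw":0.04},{"translation":[0,0,-0.006],"rot":[0,0,0],"jaw":0.04},{"translation":[0,0,-0.008],"rot":[0,0,0],"jaw":0.04},{"translation":[0,0,-0.01],"rot":[0,0,0],"jaw":0.04},{"translation":[0,0,-0.01],"rot":[0,0,0],"jaw":0.04},{"translation":[0,0,-0.01],"rot":[0,0,0],"jaw":0.04},{"translation":[0,0,-0.01],"rot":[0,0,0],"jaw":0.04},{"translation":[0,0,-0.01],"rot":[0,0,0],"jaw":0.04},{"translation":[0,0,-0.01],"rot":[0,0,0],"jaw":0.04},{"translation":[0,0,-0.01],"rot":[0,0,0],"jaw":0.04}]'
python3 -m creep '[{"translation":[0,0,-0.01],"rot":[0,0,0],"jaw":0.04},{"translation":[0,0,-0.01],"rot":[0,0,0],"jaw":0.04},{"translation":[0,0,-0.01],"rot":[0,0,0],"jaw":0.04},{"translation":[0,0,-0.01],"rot":[0,0,0],"jaw":0.04},{"translation":[0,0,-0.01],"rot":[0,0,0],"jaw":0.04},{"translation":[-0.001,-0.001,-0.008],"rot":[0,0,0],"jaw":0.04},{"translation":[-0.001,-0.001,-0.006],"rot":[0,0,0],"jaw":0.04},{"translation":[-0.001,-0.001,-0.004],"rot":[0,0,0],"jaw":0.04},{"translation":[0,0,-0.002],"rot":[0,0,0],"jaw":0.04},{"translation":[0,0,-0.001],"rot":[0,0,0],"jaw":0.04},{"translation":[0,0,0],"rot":[0,0,0],"jaw":0.04},{"translation":[0,0,0],"rot":[0,0,0],"jaw":0.04}]'
python3 - <<'E'
from ov import *
np.set_printoptions(precision=4,suppress=True)
go((.4605,.185,.158))
for c in('side','top'):
    snap(c,c+'13')
    for n in('soap_center','stand','cover_handle','mat'):
        r=optics.pinpoint(c,n)[:2];print(c,n,[(q['location'],round(q['score'],2)) for q in r])
print('pred soap',proj('side',np.array([.4605,.185,.2])), proj('side',np.array([.4605,.185,.21])))
cv2.imwrite('pics/side13z.png',cv2.resize(cv2.imread('pics/side13.png')[120:320,180:400],None,fx=3,fy=3,interpolation=cv2.INTER_CUBIC))
cv2.imwrite('pics/top13z.png',cv2.resize(cv2.imread('pics/top13.png')[170:290,200:400],None,fx=4,fy=4,interpolation=cv2.INTER_CUBIC))
E
```

```text
clock: 22.8
position: [0.457, 0.1885, 0.0888]
ee_rot: [0.269, 3.13, 0.0]
force: [0.3, 0.7, -1.4]
width: 0.605
clock: 23.8
position: [0.4591, 0.185, 0.1583]
ee_rot: [-0.269, -3.129, 0.001]
force: [-1.0, -0.0, -0.9]
width: 0.608
t 23.8 pos [0.4591 0.185  0.1583] F [-1.03 -0.05 -0.92] w 0.6081046952510528
yang 80.1794676518022 zaxis [-0.0006 -0.0003 -1.    ]
tool shift [-0.0013  0.0003  0.0003]
side soap_center [([248.5, 169.1], 0.67)]
side stand [([252.2, 222.8], 0.8)]
side cover_handle [([288.8, 265.7], 0.84)]
side mat []
top soap_center []
top stand []
top cover_handle [([335.7, 245.7], 0.87), ([402.4, 264.5], 0.44)]
top mat []
pred soap [250.3614 174.07  ] [250.0815 171.0888]
```

View pics/side13z.png

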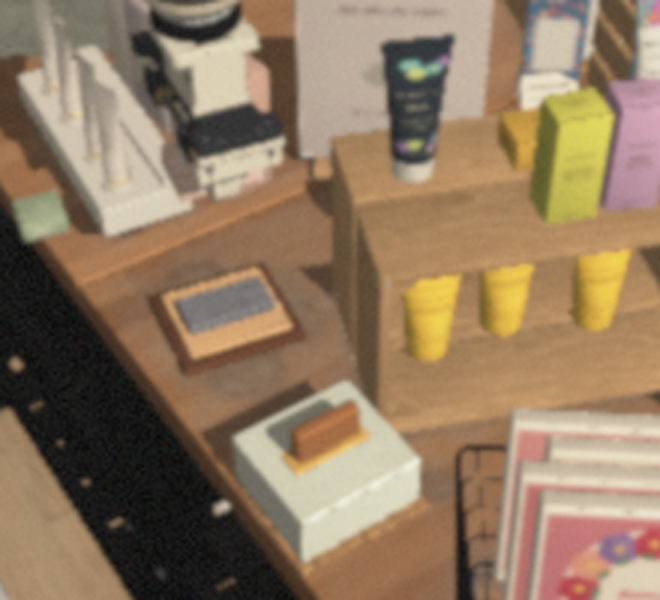

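View pics/top13z.png

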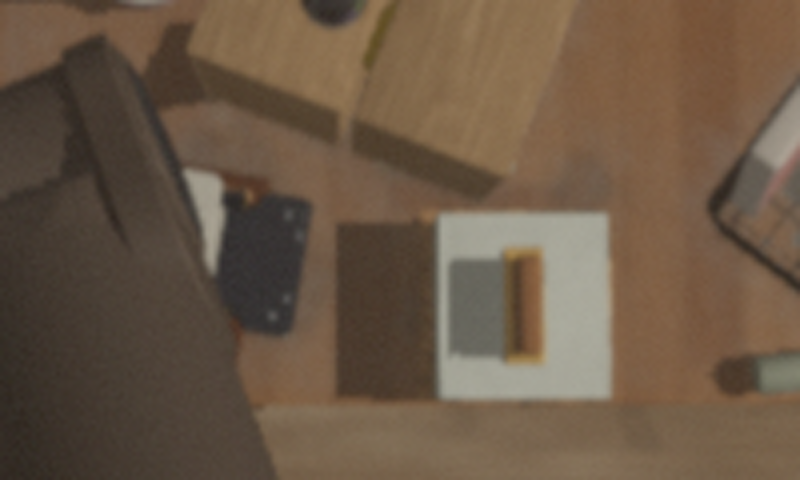

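```bash
python3 - <<'E'
from ov import *
np.set_printoptions(precision=4,suppress=True)
for z in (.063,):
    X=np.array([atz('top',np.array(p)/4+[200,170],z) for p in [(437,212),(609,212),(611,398),(438,399)]]);print(X,X.mean(0))
X=np.array([atz('side',np.array(p)/3+[180,120],.003) for p in [(303,562),(423,502)]]);print('near rim',X)
p=arm.observe()['position'];ims=[]
for dz in(.039,.046):
    ov('side','pics/side13.png',p,.056,'pics/t.png',215,115,80,85,5,dz,80);ims.append(cv2.imread('pics/t.png'))
cv2.imwrite('pics/ovd13.png',np.hstack(ims))
E
```

```text
[[ 0.4862  0.0075  0.063 ]
 [ 0.4855 -0.1036  0.063 ]
 [ 0.366  -0.1027  0.063 ]
 [ 0.366   0.0082  0.063 ]] [ 0.4259 -0.0476  0.063 ]
near rim [[ 0.3669 -0.1025  0.003 ]
 [ 0.4871 -0.109   0.003 ]]
```

View pics/ovd13.png

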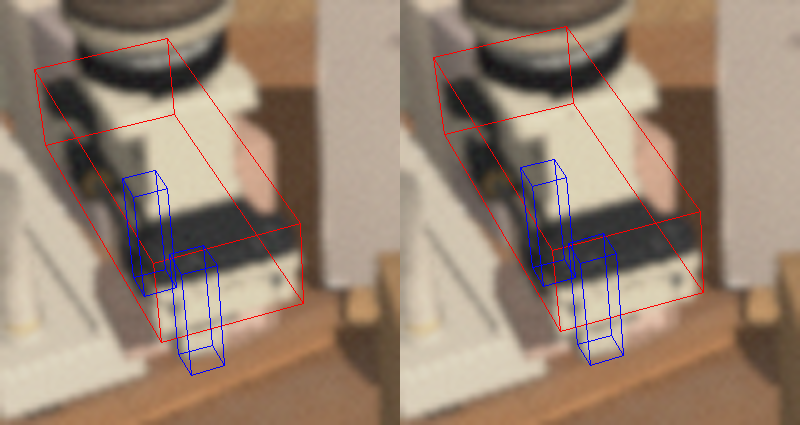

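```bash
python3 - <<'E'
from ov import *
a=np.radians(80.17);y=np.array([np.cos(a),np.sin(a),0]);x=np.array([np.sin(a),-np.cos(a),0])
off=-.0375*x-.085*y+np.array([0,0,.065+.045])
for p in((.4572,.1886,-.0095),(.4591,.185,.1583),(.4591,.185,.1683),(.4591,.185,.1783)): print(p,proj('side',np.array(p)+off))
ims=[]
for n,(x0,y0) in(('side12',(235,195)),('side13',(230,145))):
    ims.append(cv2.resize(cv2.imread(f'pics/{n}.png')[y0:y0+50,x0:x0+50],None,fx=8,fy=8,interpolation=cv2.INTER_CUBIC))
cv2.imwrite('pics/cmp.png',np.hstack(ims))
E
```

```text
(0.4572, 0.1886, -0.0095) [249.1398675  224.23568428]
(0.4591, 0.185, 0.1583) [245.21893934 175.12402533]
(0.4591, 0.185, 0.1683) [244.87101168 171.8041147 ]
(0.4591, 0.185, 0.1783) [244.51819997 168.4378717 ]
```

View pics/cmp.png

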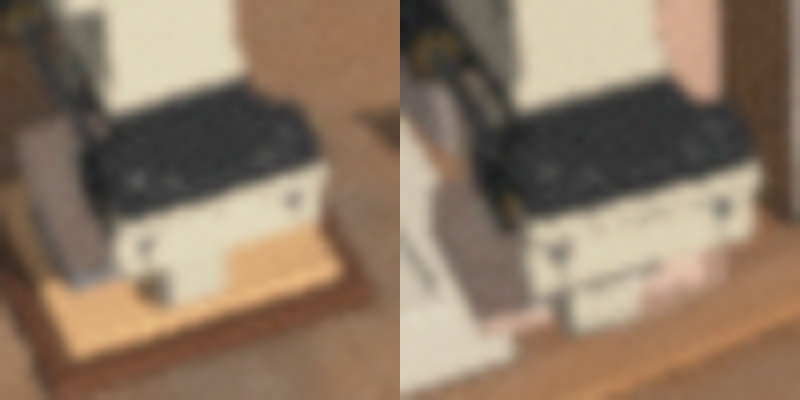

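```bash
python3 -m creep '[{"translation":[0,0,0],"rot":[0,0,0],"jaw":0.04},{"translation":[0,0,0],"rot":[0,0,0],"jaw":0.04},{"translation":[0,0,0],"rot":[0,0,0],"jaw":0.04}]' && python3 -c "
from h import *
go((.4605,.185,.158));print(arm.sign_off())"
```

```text
clock: 24.55
position: [0.4594, 0.1851, 0.1586]
ee_rot: [0.269, 3.13, 0.0]
force: [-0.2, 0.1, -1.3]
width: 0.613
t 24.55 pos [0.4594 0.1851 0.1586] F [-0.23  0.06 -1.28] w 0.6127310424274397
yang 80.17818101667079 zaxis [ 0.e+00  1.e-04 -1.e+00]
tool shift [-0.0011  0.0001  0.0006]
the job is handed in; nothing more can be done
None
```

The cover is off and standing right way up on the cork mat, released. The soap is held level over the stand with its centre about 20 cm above the counter. I handed the job in at 24.6 s; no verdict was reported.

**Last checks**
- **Cover:** its centre is at about (0.426, -0.048). Its outline lies inside the mat on all sides, about 4–11 mm from the edges by the top picture. I did not touch the other goods; I checked that by eye in the pictures, not by re-measuring them.
- **Soap:** the jaw opening is 56 mm, matching the soap's width. The tool axis is vertical and the arm is steady. The measured lift of 162 mm puts the soap's centre at about 0.203 m. A feature on the gripper moved by the matching amount in the side picture.

**What failed or disagreed**
- **First pinch missed:** the fingers closed above the handle and nothing moved. The reported height reads about 40 mm lower than the real one. I corrected for it with the side camera, then by touching the stand's step lightly with the fingertips, with a force reading of up to 33 N.
- **Remaining mismatch:** the side-camera overlay gave an offset of about 46–50 mm, while the contact gave 39 mm. The network's soap point in the side picture suggested about 0.217 m. I relied on the contact and the measured lift.

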